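# Couple valve blocks into a manifold in a trigger-clamp jig

## Task

Couple the valve blocks into one dosing manifold: stand every block on the bench into the jig's channel, collar side toward the fixed grey inlet block, each butted up against its neighbour, then pump the clamp's yellow trigger until its sprung pad is well pressed in and the row is closed up flush. With the clamp holding, push each block's red key fully down; then squeeze the red release lever and slide the clamp head all the way back to its stop, leaving the coupled row standing in the channel and the things round about untouched.

Things in the scene. Friction and masses are not known exactly. Their poses are not given: they have to be found in the camera images.
- jig: Fixed jig: dark grey plate 120 x 488 x 10 mm, long side along y; origin on the bench below its long centre line, 222 mm from the +y end, z up. In its frame: grey inlet block 56 x 52 x 60 mm fixed at y -0.228 (its socket face at y -0.202); from it to y +0.034 a channel with its floor at z 0.010 between steel rails 60 mm apart (6 mm upright, then a 45-degree lead-in, top z 0.023); at the +y end a notched bar, top z 0.025, carries the clamp head
- clamp_head (a joint): Black clamp head on the bar, m: 0 = back at its stop, grows to 0.116 as it slides toward the inlet (jig -y); starts at 0.002 to 0.012. In the jig's frame the handle stands at y = 0.150 - value, the pad's free face at y = 0.055 - value. A ratchet (6 mm notches) bars it from going back unless the release lever is squeezed; it can be pushed forward by hand (4 to 10 N), clicking.
- clamp_handle (a point): Point on the centre line of the head's upright black handle, 97 mm above the bench; the handle is 26 mm (x) x 24 mm (y), top at z 0.122; axes as the jig's. Housing below it is up to z 0.056; jaw ahead of the trigger (66 to 95 mm toward -y; its arm, from 30 mm on, up to z 0.048) up to z 0.066. With the release lever squeezed the head slides either way against about 4 N.
- clamp_trigger (a joint): Yellow trigger, rad: 0 at rest, 0.32 fully squeezed toward the handle; a spring (5 to 6 N at its pad) returns it. A full squeeze and full return moves the head on by one 6 mm notch; a half squeeze may gain nothing. With the pad loaded a squeeze takes about 20 N (grip with 30 or more). Near the end of clamping it may stall part way; that is all right once the pad is in.
- trigger_pad (a point): Middle of the trigger's front face (looks to -y of the jig), about 97 mm above the bench; trigger 22 mm wide (x), 8 mm thick, top at z 0.114. Along y from here to the back (+y) face of the handle: 53 mm at rest, 35 mm squeezed. Take handle and trigger together between the fingers, closing along the jig's y; open again to let the trigger return.
- jaw_pad (a joint): Round sprung pad on the front of the clamp's jaw (34 mm across, centre 44 mm above the bench), m: 0 = free, 0.012 = pushed right back into the jaw; 8.5 N start it, 14.5 N push it fully in. It shows the clamping: 0.004 or more with the trigger let go and everything settled (0.2 s) is well pressed in, and the row is then closed. One notch of the head moves it by up to 6 mm.
- clamp_release (a joint): Red release lever, an upright paddle on the robot's side (-x) of the handle, rad: 0 at rest, 0.28 fully squeezed toward the handle (2 to 4 N), springs back. Squeezed past about 0.17 it lifts the ratchet; the head then slides freely, also backward. It twitches as the ratchet clicks.
- release_pad (a point): Middle of the outer (-x) face of the release lever, about 97 mm above the bench; lever 24 mm wide (y), 6 mm thick, top at z 0.117. Along x from here to the far (+x) face of the handle: 47 mm at rest, 36 mm squeezed. Take lever and handle between the fingers, closing along the jig's x, squeeze, and slide the head along the bar.
- block_a: Valve block with white marks: aluminium, 56 (x) x 52 (y) x 60 mm (z), 0.2 kg, upright; origin centre of underside. Brass barb on -x face (14 mm long, 24 mm up; clears the rails). -y face: black sprung seal collar, 4 mm proud, pushed flush by 2.5 N. +y face: plain socket. Grip the x faces 35 to 60 mm up. In the jig: -y toward the inlet, any order. May be absent.
- key_a (a joint): Red coupling key on the white block, m: 0 = up, 0.012 = fully down. Cap 22 (x) x 32 (y) x 6 mm, its middle over the block's -y face, top 78 mm above the block's underside when up, 66 down; overhangs that face by 16 mm. Push with 5 to 10 N; stays put. Goes down, a leg entering the neighbour's slot, only with the faces under 1.5 mm apart; else it stops after 3 mm.
- block_b: Valve block with blue marks: aluminium, 56 (x) x 52 (y) x 60 mm (z), 0.2 kg, upright; origin centre of underside. Brass barb on -x face (14 mm long, 24 mm up; clears the rails). -y face: black sprung seal collar, 4 mm proud, pushed flush by 2.5 N. +y face: plain socket. Grip the x faces 35 to 60 mm up. In the jig: -y toward the inlet, any order. May be absent.
- key_b (a joint): Red coupling key on the blue block, m: 0 = up, 0.012 = fully down. Cap 22 (x) x 32 (y) x 6 mm, its middle over the block's -y face, top 78 mm above the block's underside when up, 66 down; overhangs that face by 16 mm. Push with 5 to 10 N; stays put. Goes down, a leg entering the neighbour's slot, only with the faces under 1.5 mm apart; else it stops after 3 mm.
- block_c: Valve block with orange marks: aluminium, 56 (x) x 52 (y) x 60 mm (z), 0.2 kg, upright; origin centre of underside. Brass barb on -x face (14 mm long, 24 mm up; clears the rails). -y face: black sprung seal collar, 4 mm proud, pushed flush by 2.5 N. +y face: plain socket. Grip the x faces 35 to 60 mm up. In the jig: -y toward the inlet, any order. May be absent.
- key_c (a joint): Red coupling key on the orange block, m: 0 = up, 0.012 = fully down. Cap 22 (x) x 32 (y) x 6 mm, its middle over the block's -y face, top 78 mm above the block's underside when up, 66 down; overhangs that face by 16 mm. Push with 5 to 10 N; stays put. Goes down, a leg entering the neighbour's slot, only with the faces under 1.5 mm apart; else it stops after 3 mm.
- block_d: Valve block with green marks: aluminium, 56 (x) x 52 (y) x 60 mm (z), 0.2 kg, upright; origin centre of underside. Brass barb on -x face (14 mm long, 24 mm up; clears the rails). -y face: black sprung seal collar, 4 mm proud, pushed flush by 2.5 N. +y face: plain socket. Grip the x faces 35 to 60 mm up. In the jig: -y toward the inlet, any order. May be absent.
- key_d (a joint): Red coupling key on the green block, m: 0 = up, 0.012 = fully down. Cap 22 (x) x 32 (y) x 6 mm, its middle over the block's -y face, top 78 mm above the block's underside when up, 66 down; overhangs that face by 16 mm. Push with 5 to 10 N; stays put. Goes down, a leg entering the neighbour's slot, only with the faces under 1.5 mm apart; else it stops after 3 mm.
- jar: Bystander: low white screw-lid cream jar, 76 mm across, 51 mm high; origin at the centre of its underside. Leave it where it is.
- bottle_red_cap: Bystander: white reagent bottle with a red cap, 68 x 165 mm; origin at the centre of its underside. Leave it where it is.
- timer: Bystander: white bench timer, 58 x 64 x 21 mm; origin at the centre of its underside. Leave it where it is.
Not all that is in view belongs to the job. What is shaped like the block_c but pink is not meant.

How it is judged:
By the outcome, as a careful person would: the job done as asked, in the order asked, and still so for the second after the job is handed in, with the robot touching nothing.
Of block_a, block_b, block_c, block_d only 3 to 4 are there at a start; the rules pass over those that are not, and their reading is None.
At some moment in a run one of block_a, block_b, block_c, block_d may be knocked a few centimetres aside while the robot is not near it.
Once in a run the grip may slacken for a moment while it holds something.
It also fails if it takes over 210 s, if anything falls off the work surface, if the arm or the gripper's body presses on something with over 40 N, if the wrist force passes 120 N, or if a joint passes its speed limit or range.

## Robot

A 6-joint arm with a two-finger parallel gripper is mounted at the origin on a cart in front of the work surface, level with it; the furniture and walls round the work are solid. World frame = base frame: x ahead of the robot, y to its left, z up, the work surface at z = 0. Lengths are in m, angles in rad, forces in N, time in s.
With the tool pointing down it reaches from about 0.25 to 0.725 m from the base axis. Payload 4 kg.
Tool frame: the origin (TCP) lies on the centre line of the jaws, within the pads' length; the fingertips stand 17 mm ahead of it and the grasp point (between the pads) lies 2 mm behind it; z points along the fingers, y is the line along which they close (so a half turn about z gives the same grasp; the last joint's range is limited). The gripper opens to 85 mm and grips with 20 to 120 N. Pads are 22 mm wide; open, the fingers measure 114 mm over their backs; the gripper's body (76 mm by 85 mm) begins 54 mm behind the grasp point. The pads swing forward as they close: fully open they stand 13 mm farther back than shut.
Start: joints at [-1.164, 0.241, 0.005, 1.335, 0, 1.571], TCP at [0.198, -0.459, 0.248] pointing down, gripper open.
Joint ranges: [-2.72, 2.72], [-1.05, 1.87], [-1.09, 1.28], [-1.99, 2.15], [-1.42, 1.44], [-3.14, 3.14]. Speed limits (rad/s): [2.79, 2.79, 3.14, 3.14, 3.14, 3.14].

## Interface

Orientations are given as a unit quaternion [x, y, z, w].
In Python, from workcell import get_obs, imaging, order gives the robot as it stands.
- The arm moves only by the tool apply_moves, never from a script. Its argument "targets" is a list that holds one entry, the list of rows, each a list of 5 numbers: the shift along the world's x, y, z in units of 40 mm (1.0 is 40 mm), then the turn about the world's z in degrees, then the gripper command: -1 is shut, 1 is fully open, values between are in proportion. In form: [[[dx, dy, dz, turn, fingers], ...]]. A call has 1 to 8 rows; each row shifts and turns the commanded pose from where the row before left it; what a row does not reach is not made up. A row lasts 1/12 s, in which the tool goes at most 41.7 mm and 7.16 degrees, less where a joint would pass 70% of its speed; a pose out of reach is approached as far as the arm can. A call is refused whole if a number of a shift passes 1 or a number of a turn 7.16, either way. A call with a gripper value outside its range is refused whole. The fingers move at their own pace and stop on an object; the grip force is fixed at half the most. Time passes only in rows, so rows that do not move let the fingers close. It gives the time, the measured TCP pose, the force, the opening and the grip force at its end, in the units of the state.
- get_obs(): the state, without advancing time (a new reading comes with each control period).
- imaging.camera(name): name is "scene" or "side" or "wrist"; returns (picture, depth): 384x512x3 uint8, blue, green, red; 384x512 float32, m along the optical axis (not along the pixel's ray), 0 where there is no reading.
- imaging.get_calibration(name): a dict with "camera_matrix" (3x3 intrinsics, pixels), "eye" and "rotation" of the camera in the world; the wrist camera has in their place "hand_eye" (4x4, takes a point from camera to tool coordinates, whose origin is the TCP and whose axes are the flange's). Camera axes: x right, y down, z forward; pixel columns grow to the right and rows downward; lengths in m; the calibration is good to about 2 mm. The wrist camera is an equidistant fisheye: a pixel r from the principal point sees the ray r / f radians off the axis. A picture is of the moment at which its call begins: read the wrist's pose just before it. get_calibration takes no time and is no camera call.
- order.job_done(): hands the job in; it is judged then, once.
The state is a dict: "clock": time; "joint_pos": joint angles; "joint_vel": joint speeds; "tau": joint torques, N m; "eef_pos": TCP position; "tool_rot": TCP orientation; "ft_force": force on the tool from outside, world axes, zero at the start; "ft_torque": the same for the moment, N m; "grip_width": finger opening in m; "grasp_force": force on a finger pad.
Only numpy, scipy, OpenCV 4.12 (cv2) and the standard library are available. Lean on these libraries where they do the work, as an engineer would, in place of code of your own. Each camera call takes 0.05 s, during which the arm holds its last target. There are 200 camera calls.

## Working session

There is one attempt and no reset: what is moved stays moved. The work goes in short steps, Python scripts to look and compute and a tool call to move; the robot and the scene stay as the last step left them, time stands still between calls to the robot, and variables do not carry over. Pictures are saved under pics/ and viewed, at most 14 in all, crops included, and the job is handed in when it is done.

Besides the shell and the picture viewer there is one more tool, called after ">>>" as name(argument=value, ...) on one line, values as JSON. apply_moves: Moves the arm, as the interface text tells. Its arguments: {"type":"object","properties":{"targets":{"type":"array","items":{"type":"array","items":{"type":"array","items":{"type":"number"}}}}},"required":["targets"]}

```bash
mkdir -p pics; ls; cat > h.py <<'E'
import numpy as np, cv2
from workcell import get_obs, imaging, order
def snap(n):
    p,d=imaging.camera(n); return p,d
def world(n,d,u,v,cal=None):
    c=cal or imaging.get_calibration(n); K=np.array(c["camera_matrix"])
    z=d[v,u] if np.ndim(d) else d
    P=np.array([(u-K[0,2])/K[0,0]*z,(v-K[1,2])/K[1,1]*z,z])
    return np.array(c["rotation"])@P+np.array(c["eye"])
def cloud(n,d):
    c=imaging.get_calibration(n); K=np.array(c["camera_matrix"])
    v,u=np.indices(d.shape)
    P=np.stack([(u-K[0,2])/K[0,0]*d,(v-K[1,2])/K[1,1]*d,d],-1)
    return P@np.array(c["rotation"]).T+np.array(c["eye"])
E
python3 - <<'E'
from h import *
np.set_printoptions(precision=3,suppress=True)
o=get_obs(); print(o)
for n in("scene","side"):
    p,d=snap(n); np.savez(f"{n}0.npz",p=p,d=d); cv2.imwrite(f"pics/{n}0.png",cv2.resize(p,(800,600),interpolation=cv2.INTER_CUBIC))
    print(n,imaging.get_calibration(n))
print(imaging.get_calibration("wrist"))
E
```

```text
pics
{'clock': 0.0, 'joint_pos': array([-1.164,  0.241,  0.004,  1.335,  0.   ,  1.571]), 'joint_vel': array([-0.   ,  0.001, -0.001, -0.   ,  0.001, -0.   ]), 'tau': array([ -0.002, -37.231,  25.241,   0.017,  -0.   ,  -0.   ]), 'eef_pos': array([ 0.198, -0.459,  0.247]), 'tool_rot': array([ 0.979,  0.202, -0.   , -0.001]), 'ft_force': array([ 0.285, -0.286, -0.484]), 'ft_torque': array([0.069, 0.008, 0.005]), 'grasp_force': 0.0, 'grip_width': 0.08509277082252309}
scene {'camera_matrix': array([[494.051,   0.   , 247.65 ],
       [  0.   , 494.051, 179.913],
       [  0.   ,   0.   ,   1.   ]]), 'eye': array([-0.538, -1.226,  0.773]), 'rotation': array([ 0.776, -0.33 ,  0.21 , -0.495])}
side {'camera_matrix': array([[422.176,   0.   , 252.346],
       [  0.   , 422.176, 187.751],
       [  0.   ,   0.   ,   1.   ]]), 'eye': array([ 0.363, -1.176,  0.989]), 'rotation': array([ 0.908, -0.098,  0.035, -0.405])}
{'camera_matrix': array([[297.319,   0.   , 257.539],
       [  0.   , 297.319, 192.155],
       [  0.   ,   0.   ,   1.   ]]), 'hand_eye': array([[-0.001, -0.947, -0.321,  0.082],
       [ 1.   , -0.   , -0.001,  0.   ],
       [ 0.001, -0.321,  0.947, -0.126],
       [ 0.   ,  0.   ,  0.   ,  1.   ]])}
```

View pics/scene0.png

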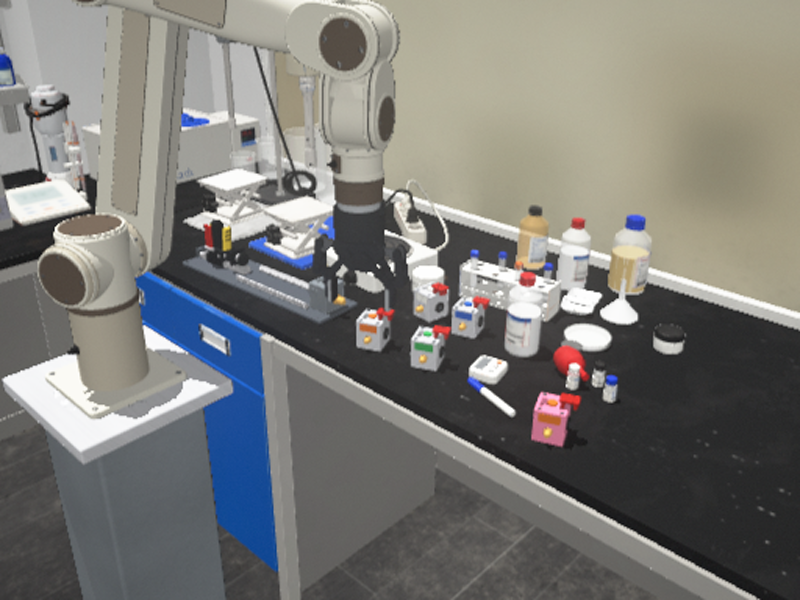

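View pics/side0.png

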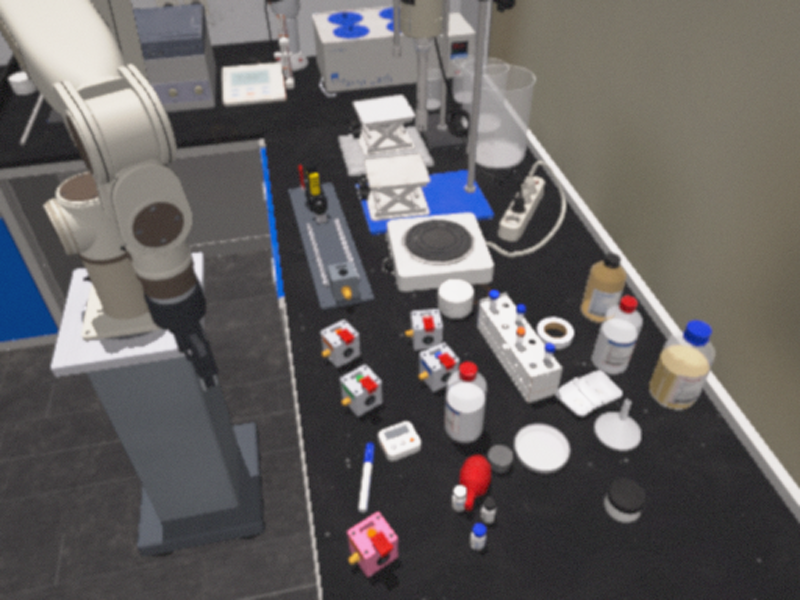

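```bash
cat >> h.py <<'E'
from scipy.spatial.transform import Rotation as R
def rot(c): 
    r=np.array(c["rotation"]); return R.from_quat(r).as_matrix() if r.size==4 else r
def cloud(n,d):
    c=imaging.get_calibration(n); K=np.array(c["camera_matrix"])
    v,u=np.indices(d.shape)
    P=np.stack([(u-K[0,2])/K[0,0]*d,(v-K[1,2])/K[1,1]*d,d],-1)
    W=P@rot(c).T+np.array(c["eye"]); W[d<=0]=np.nan; return W
E
python3 - <<'E'
from h import *
np.set_printoptions(precision=4,suppress=True)
for n in("side","scene"):
    f=np.load(n+"0.npz"); p=f["p"];W=cloud(n,f["d"])
    s=512/800
    print(n,"bench",[W[int(v*s),int(u*s)] for u,v in([(300,440),(330,480),(560,540)] if n=="side" else [(620,460),(450,420)])])
    hsv=cv2.cvtColor(p,cv2.COLOR_BGR2HSV)
    red=((hsv[...,0]<6)|(hsv[...,0]>174))&(hsv[...,1]>150)&(hsv[...,2]>90)
    m=(red&(W[...,2]>0.055)&(W[...,2]<0.15)).astype(np.uint8)
    k,l,st,ce=cv2.connectedComponentsWithStats(m)
    for i in range(1,k):
        if st[i,4]>15:
            q=W[l==i]; q2=q[q[:,2]>np.nanpercentile(q[:,2],60)]
            print("red",ce[i]/s,st[i,4],np.nanmean(q2,0),"zmax",np.nanmax(q[:,2]))
    # block top faces
    m=((W[...,2]>0.055)&(W[...,2]<0.066)&~red).astype(np.uint8)
    k,l,st,ce=cv2.connectedComponentsWithStats(m)
    for i in range(1,k):
        if 40<st[i,4]<1500:
            q=W[l==i].astype(np.float32)[:,:2]*1000
            print("top",ce[i]/s,st[i,4],cv2.minAreaRect(q))
    # jig plate
    m=((W[...,2]>0.006)&(W[...,2]<0.014)).astype(np.uint8)
    k,l,st,ce=cv2.connectedComponentsWithStats(m)
    for i in range(1,k):
        if st[i,4]>500:
            q=W[l==i].astype(np.float32)[:,:2]*1000; print("plate",ce[i]/s,st[i,4],cv2.minAreaRect(q))
E
```

```text
side bench [array([ 0.3265, -0.4253, -0.0248]), array([ 0.3685, -0.5387,  0.0008]), array([ 0.7094, -0.7221, -0.0014])]
red [300.7812 173.5795] 22 [0.4162 0.2912 0.1158] zmax 0.12043265606508402
red [427.8274 323.5119] 42 [ 0.6046 -0.2803  0.0803] zmax 0.08319033415318677
red [345.527  335.5086] 51 [ 0.4403 -0.2787  0.0805] zmax 0.08170652711377724
red [446.5517 360.695 ] 58 [ 0.6139 -0.3852  0.0805] zmax 0.08342705720391375
red [368.2812 383.9323] 60 [ 0.4624 -0.4104  0.0804] zmax 0.08264604924550834
red [381.3549 543.5285] 134 [ 0.4268 -0.7087  0.0799] zmax 0.08178611026590754
top [228.0293  26.6582] 49 ((255.83853149414062, 1487.658203125), (33.71817398071289, 149.39309692382812), 88.49726867675781)
top [ 6.9444 70.2083] 45 ((-505.21563720703125, 1263.7923583984375), (16.999027252197266, 237.39125061035156), 1.058558702468872)
top [251.868   67.6222] 133 ((320.29901123046875, 1077.35595703125), (79.92203521728516, 197.13597106933594), 85.68743896484375)
top [370.0039  73.0324] 81 ((715.4122924804688, 935.3538818359375), (211.70913696289062, 27.86686897277832), 1.0410823822021484)

[... 5005 characters left out ...]
04297, 64.10184478759766), 35.593353271484375)
top [425.8728 335.5065] 145 ((450.8096923828125, -380.45855712890625), (64.39457702636719, 52.75701141357422), 24.655935287475586)
top [112.9596 361.3766] 153 ((-16.873037338256836, -35.78765869140625), (53.97136688232422, 119.68510437011719), 64.83160400390625)
top [550.4444 404.5943] 218 ((416.4842529296875, -682.1942749023438), (63.13910675048828, 51.220703125), 24.0999698638916)
plate [267.7833 285.9775] 1015 ((447.0197448730469, 128.33932495117188), (122.6898193359375, 491.0729064941406), 3.663696765899658)
plate [112.586  383.5448] 1308 ((-0.9177474975585938, -2.9245071411132812), (197.5093231201172, 195.36973571777344), 89.76548767089844)
```

Side view: orange block at (341,343), white (426,328), blue (438,365), green (361,390); the pink look-alike at (372,543) is not meant. The jig runs from the inlet (343,281) up to the clamp (312,190). Next I take a wrist view for precision.

>>> apply_moves(targets=[[[0.76, 0.62, 0.2, 7, 1], [0.76, 0.62, 0.2, 7, 1], [0.76, 0.62, 0.2, 7, 1], [0.76, 0.62, 0.2, 7, 1], [0.76, 0.62, 0.2, 7, 1], [0.76, 0.62, 0, 7, 1], [0.76, 0.62, 0, 7, 1], [0.76, 0.62, 0, 7, 1]]])

```text
clock: 0.77
eef_pos: [0.4421, -0.2592, 0.2882]
tool_rot: [0.768, 0.64, -0.0, -0.0]
ft_force: [1.0, -0.4, -0.2]
grip_width: 0.0858
grasp_force: 0.0
```

>>> apply_moves(targets=[[[0, 0, 0, 7, 1], [0, 0, 0, 7, 1], [0, 0, 0, 0, 1], [0, 0, 0, 0, 1], [0, 0, 0, 0, 1]]])

```text
clock: 1.18
eef_pos: [0.4406, -0.261, 0.288]
tool_rot: [0.688, 0.726, -0.0, -0.0]
ft_force: [-0.3, -0.3, 0.8]
grip_width: 0.0857
grasp_force: 0.0
```

```bash
cat >> h.py <<'E'
def wcloud(d,o):
    c=imaging.get_calibration("wrist"); K=np.array(c["camera_matrix"])
    v,u=np.indices(d.shape).astype(float); x=(u-K[0,2])/K[0,0]; y=(v-K[1,2])/K[1,1]
    th=np.hypot(x,y)+1e-9; s=np.tan(np.clip(th,0,1.4))/th
    P=np.stack([x*s*d,y*s*d,d,np.ones_like(d)],-1)
    T=np.eye(4); T[:3,:3]=R.from_quat(o["tool_rot"]).as_matrix(); T[:3,3]=o["eef_pos"]
    W=(P@(T@np.array(c["hand_eye"])).T)[...,:3]; W[d<=0]=np.nan; return W
def look(name):
    o=get_obs(); p,d=imaging.camera("wrist"); W=wcloud(d,o)
    np.savez(name+".npz",p=p,W=W); return o,p,W
def tops(p,W,zoff=0,dz=0.0,amin=100):
    hsv=cv2.cvtColor(p,cv2.COLOR_BGR2HSV)
    red=((hsv[...,0]<6)|(hsv[...,0]>174))&(hsv[...,1]>130)&(hsv[...,2]>70)
    m=((W[...,2]>0.054+zoff)&(W[...,2]<0.067+zoff)).astype(np.uint8)
    k,l,st,ce=cv2.connectedComponentsWithStats(m); out=[]
    for i in range(1,k):
        if amin<st[i,4]<40000:
            q=W[l==i]; r=cv2.minAreaRect(q[:,:2].astype(np.float32)*1000)
            print("top",ce[i].round(),st[i,4],"z%.4f"%np.median(q[:,2]),np.round(r[0],1),np.round(r[1],1),round(r[2],1))
    m=(red&(W[...,2]>0.068+zoff)&(W[...,2]<0.09+zoff)).astype(np.uint8)
    k,l,st,ce=cv2.connectedComponentsWithStats(m)
    for i in range(1,k):
        if st[i,4]>60:
            q=W[l==i]; r=cv2.minAreaRect(q[:,:2].astype(np.float32)*1000)
            print("key",ce[i].round(),st[i,4],"z%.4f"%np.median(q[:,2]),np.round(r[0],1),np.round(r[1],1),round(r[2],1))
E
python3 - <<'E'
from h import *
np.set_printoptions(precision=4,suppress=True)
o,p,W=look("w1"); print(o["clock"],o["eef_pos"],o["tool_rot"],o["joint_pos"])
cv2.imwrite("pics/w1.png",cv2.resize(p,(800,600))); tops(p,W)
E
```

```text
1.1833 [ 0.4406 -0.261   0.288 ] [ 0.6876  0.7261 -0.0001 -0.0003] [-0.5347  0.2525  0.1234  1.4425 -0.      0.9816]
top [ 9. 16.] 190 z0.0602 [ 43.8 -36.4] [60.5 10.5] 51.3
top [454.  24.] 3601 z0.0642 [708.9 -44. ] [169.8  84.3] 17.4
top [250. 154.] 1636 z0.0602 [ 429.9 -250.8] [57.1 52.9] 23.5
top [384. 163.] 1290 z0.0598 [ 607.1 -251.1] [52.5 58.7] 83.9
top [371. 234.] 1105 z0.0597 [ 605.5 -355.1] [58.  53.5] 16.8
top [261. 247.] 1294 z0.0600 [ 450.3 -379.2] [57.5 53. ] 24.8
top [500. 354.] 155 z0.0605 [1106.2 -717.7] [  6.2 145.6] 0.2
key [258. 179.] 464 z0.0782 [ 440.5 -275.2] [22.3 31.4] 25.2
key [386. 188.] 370 z0.0776 [ 604.1 -277.5] [31.4 23. ] 82.8
key [377. 256.] 247 z0.0777 [ 612.6 -379.3] [22.8 30.6] 14.4
key [268. 270.] 321 z0.0779 [ 460.9 -401.6] [21.9 31.7] 24.9
```

View pics/w1.png

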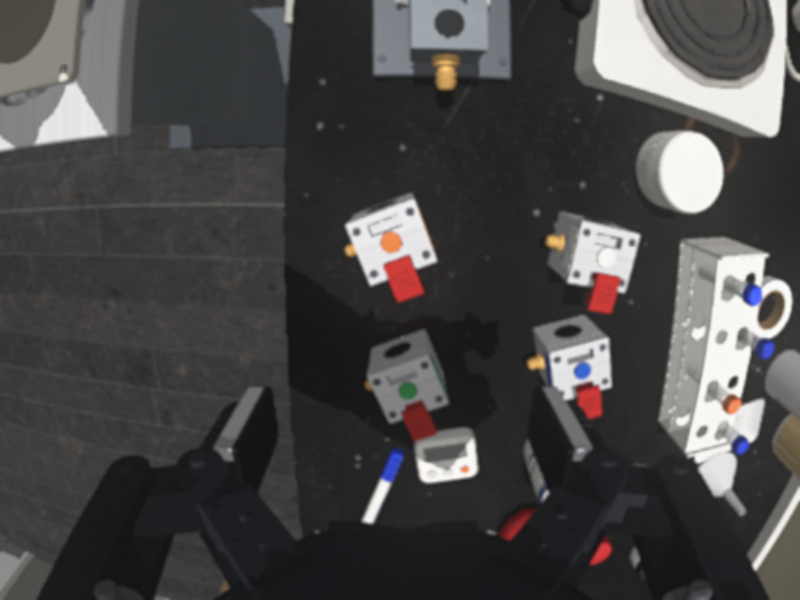

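The wrist view confirms orange (390,240), white (605,255), blue (580,370) and green (408,390); pink is out of view. Next I measure the jig from above.

>>> apply_moves(targets=[[[0, 1, 0.25, 0, 1], [0, 1, 0.25, 0, 1], [0, 1, 0.25, 0, 1], [0, 1, 0.25, 0, 1], [0, 1, 0.25, 0, 1], [0, 1, 0, 0, 1], [0, 1, 0, 0, 1], [0, 1, 0, 0, 1]]])

```text
clock: 1.9
eef_pos: [0.4407, 0.0604, 0.3389]
tool_rot: [0.688, 0.726, 0.001, 0.0]
ft_force: [1.0, -0.1, 0.2]
grip_width: 0.0852
grasp_force: 0.0
```

>>> apply_moves(targets=[[[0, 0.5, 0, 0, 1], [0, 0, 0, 0, 1], [0, 0, 0, 0, 1], [0, 0, 0, 0, 1]]])

```text
clock: 2.23
eef_pos: [0.441, 0.0784, 0.3383]
tool_rot: [0.687, 0.727, -0.0, 0.0]
ft_force: [-0.5, -0.1, -0.7]
grip_width: 0.0852
grasp_force: 0.0
```

```bash
python3 - <<'E'
from h import *
np.set_printoptions(precision=4,suppress=True)
o,p,W=look("w2"); print(o["clock"],o["eef_pos"],o["tool_rot"],o["joint_pos"])
cv2.imwrite("pics/w2.png",cv2.resize(p,(800,600))); tops(p,W,zoff=0.010)
m=((W[...,2]>0.006)&(W[...,2]<0.014)&(W[...,0]>.35)).astype(np.uint8)
k,l,st,ce=cv2.connectedComponentsWithStats(m)
for i in range(1,k):
    if st[i,4]>300:
        q=W[l==i]; r=cv2.minAreaRect(q[:,:2].astype(np.float32)*1000); print("plate",ce[i],st[i,4],np.median(q[:,2]),r)
E
```

```text
2.2333 [0.441  0.0784 0.3383] [ 0.687   0.7267 -0.0002  0.0002] [ 0.1762  0.1147  0.0827  1.5389 -0.0005  1.6909]
top [372.  56.] 179 z0.0686 [585.5 233. ] [112.4   7.5] 86.8
top [353.  53.] 319 z0.0724 [561.3 234.5] [55.2 25.2] 87.6
top [268.  46.] 146 z0.0654 [446.  228.2] [43.2  5.7] 3.7
top [ 30. 185.] 309 z0.0707 [34.3 11.7] [ 51.8 120.3] 17.9
top [411. 213.] 3706 z0.0654 [695.8  -1.8] [148.5 150.3] 53.6
top [267. 255.] 1074 z0.0700 [463.1 -74.1] [55.8 54.4] 2.5
top [480. 313.] 131 z0.0709 [ 972.4 -237.9] [71.6 32.9] 51.7
top [391. 362.] 648 z0.0682 [ 771.2 -361.5] [ 62.9 174.5] 8.6
plate [266.1543 124.0058] 14422 0.010084217097126619 ((452.69134521484375, 101.5457763671875), (121.1086654663086, 426.39385986328125), 3.2465734481811523)
```

View pics/w2.png

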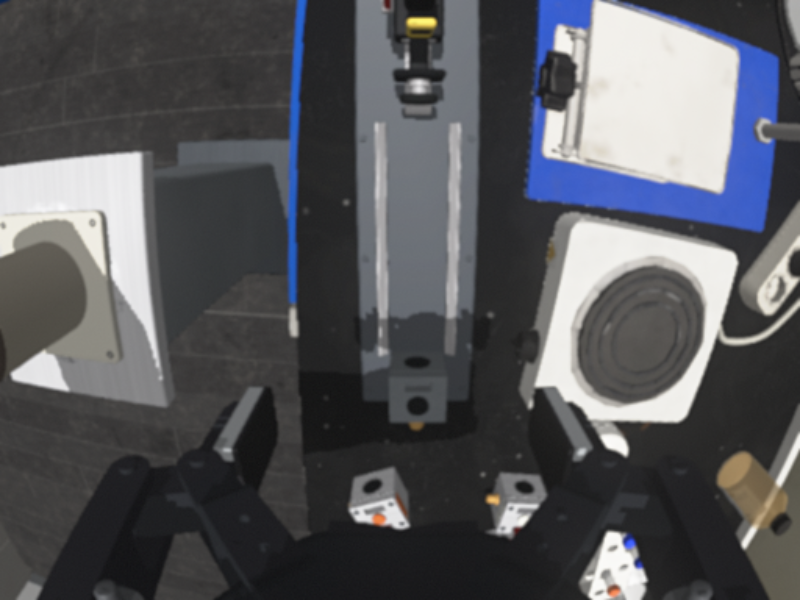

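>>> apply_moves(targets=[[[0, -0.9, -0.4, 2.6, 1], [0, -0.9, -0.4, 2.6, 1], [0, -0.9, -0.4, 2.6, 1], [0, -0.9, -0.4, 2.6, 1], [0, -0.9, -0.4, 2.6, 1], [0, -0.9, -0.4, 2.6, 1], [0, -0.9, -0.4, 2.6, 1], [0, -0.9, -0.4, 2.6, 1]]])

```text
clock: 2.95
eef_pos: [0.4398, -0.2122, 0.2098]
tool_rot: [0.545, 0.839, -0.0, 0.0]
ft_force: [0.7, -0.1, -0.1]
grip_width: 0.0854
grasp_force: 0.0
```

>>> apply_moves(targets=[[[-0.14, -0.52, 0, 0.3, 1], [-0.14, -0.51, 0, 0, 1], [0, 0, 0, 0, 1], [0, 0, 0, 0, 1], [0, 0, 0, 0, 1]]])

```text
clock: 3.37
eef_pos: [0.4292, -0.2506, 0.2104]
tool_rot: [0.543, 0.84, 0.0, -0.0]
ft_force: [-0.6, 0.5, -0.3]
grip_width: 0.0853
grasp_force: 0.0
```

```bash
python3 - <<'E'
from h import *
np.set_printoptions(precision=4,suppress=True)
o,p,W=look("w3"); print(o["clock"],o["eef_pos"],o["tool_rot"])
tops(p,W)
E
```

```text
3.3667 [ 0.4292 -0.2506  0.2104] [ 0.5426  0.84    0.0002 -0.0001]
top [351.  44.] 299 z0.0608 [451.1 -89.4] [37.6 75.9] 50.5
top [375.  20.] 218 z0.0590 [463.6 -57.5] [24.6  8.6] 0.1
top [500.  94.] 2310 z0.0621 [645.3 -30.6] [ 59.1 159.9] 29.5
top [259. 181.] 2546 z0.0603 [ 430.2 -251.4] [57.4 53. ] 24.2
top [397. 241.] 1484 z0.0598 [ 607.1 -251.2] [52.9 58.9] 83.8
top [471. 267.] 133 z0.0609 [ 754.9 -246.5] [62.9 32.8] 10.7
top [229. 285.] 1659 z0.0600 [ 450. -380.] [56.4 54. ] 23.8
top [338. 311.] 550 z0.0597 [ 591.6 -359.5] [28.9 53. ] 17.7
key [259. 214.] 704 z0.0781 [ 440.7 -274.4] [21.2 31.8] 23.9
key [391. 268.] 395 z0.0776 [ 604.4 -277.2] [31.5 23.3] 83.8
key [229. 312.] 376 z0.0777 [ 460.3 -402.2] [21.7 31.2] 22.0
```

>>> apply_moves(targets=[[[0.02, 0, -0.95, 0, 1], [0, 0, -0.95, 0, 1], [0, 0, -0.95, 0, 1], [0, 0, -0.8, 0, 1], [0, 0, -0.41, 0, 1], [0, 0, 0, 0, 1], [0, 0, 0, 0, -1], [0, 0, 0, 0, -1]]])

```text
clock: 4.08
eef_pos: [0.432, -0.2501, 0.0494]
tool_rot: [0.541, 0.841, 0.0, 0.001]
ft_force: [-1.0, -0.3, 0.5]
grip_width: 0.064
grasp_force: 0.0
```

>>> apply_moves(targets=[[[0, 0, 0, 0, -1], [0, 0, 0, 0, -1], [0, 0, 0, 0, -1], [0, 0, 0, 0, -1], [0, 0, 0.2, 0, -1], [0, 0, 0.5, 0, -1], [0, 0, 0.7, 0, -1], [0, 0, 0.7, 0, -1]]])

```text
clock: 4.75
eef_pos: [0.4295, -0.2494, 0.1326]
tool_rot: [0.542, 0.841, -0.0, -0.001]
ft_force: [1.1, 0.3, -3.1]
grip_width: 0.0546
grasp_force: 64.6
```

>>> apply_moves(targets=[[[0.106, 0.843, 0.14, -3, -1], [0.106, 0.843, 0.14, -3, -1], [0.106, 0.843, 0.14, -3, -1], [0.106, 0.843, 0.14, -3, -1], [0.106, 0.843, 0.14, -3, -1], [0.106, 0.843, 0, -3, -1], [0.106, 0.843, 0, -3.1, -1], [0, 0, 0, 0, -1]]])

```text
clock: 5.42
eef_pos: [0.4607, -0.0088, 0.1607]
tool_rot: [0.684, 0.729, 0.002, -0.001]
ft_force: [0.4, -0.1, -2.5]
grip_width: 0.0552
grasp_force: 64.7
```

>>> apply_moves(targets=[[[0, 0, 0, 0, -1], [0, 0, 0, 0, -1], [0, 0, 0, 0, -1]]])

```text
clock: 5.67
eef_pos: [0.46, -0.0148, 0.16]
tool_rot: [0.687, 0.727, -0.0, 0.0]
ft_force: [0.9, 0.4, -2.2]
grip_width: 0.0548
grasp_force: 64.7
```

```bash
python3 - <<'E'
from h import *
np.set_printoptions(precision=4,suppress=True)
o,p,W=look("w4"); print(o["clock"],o["eef_pos"],o["tool_rot"],o["grip_width"])
tops(p,W,zoff=0.102); tops(p,W,zoff=0.01)
E
```

```text
5.6667 [ 0.46   -0.0148  0.16  ] [ 0.6868  0.7269 -0.0002  0.    ] 0.0547874893612662
top [257. 223.] 1417 z0.1630 [457.9  10.9] [56.6  2.1] 3.2
top [258. 251.] 1113 z0.1603 [458.5  -1.2] [26.9 11.6] 3.9
top [185. 254.] 249 z0.1631 [424.7  -7.6] [15.2  3.6] 28.6
top [330. 255.] 251 z0.1633 [494.   -3.9] [ 3.4 13. ] 64.5
key [258. 320.] 1416 z0.1871 [460.5 -30. ] [21.8 12.8] 0.8
top [476.   8.] 335 z0.0708 [642.  172.3] [41. 16.] 5.4
top [474. 198.] 6273 z0.0653 [676.5  -9.8] [111.7 152.8] 22.8
```

>>> apply_moves(targets=[[[0, 0, -0.7, 0, -1], [0, 0, -0.7, 0, -1], [0, 0, -0.6, 0, -1], [0, 0, -0.3, 0, -1], [0, 0, -0.15, 0, -1], [0, 0, 0, 0, -1], [0, 0, 0, 0, -1], [0, 0, 0, 0, -1]]])

```text
clock: 6.38
eef_pos: [0.4605, -0.0145, 0.0624]
tool_rot: [0.687, 0.727, 0.0, 0.0]
ft_force: [-0.3, -0.1, -1.9]
grip_width: 0.0551
grasp_force: 65.8
```

>>> apply_moves(targets=[[[0, 0, -0.05, 0, -1], [0, 0, -0.04, 0, -1], [0, 0, 0, 0, -1], [0, 0, 0, 0, -1]]])

```text
clock: 6.72
eef_pos: [0.4609, -0.0142, 0.0601]
tool_rot: [0.686, 0.727, 0.001, 0.001]
ft_force: [-3.5, -0.3, 9.2]
grip_width: 0.055
grasp_force: 67.1
```

>>> apply_moves(targets=[[[0.003, -0.05, 0, 0, -1], [0.003, -0.05, 0, 0, -1], [0.002, -0.05, 0, 0, -1], [0, 0, 0, 0, -1], [0, 0, 0, 0, -1], [0, 0, 0, 0, -1]]])

```text
clock: 7.22
eef_pos: [0.462, -0.0186, 0.0601]
tool_rot: [0.686, 0.728, 0.002, 0.0]
ft_force: [-2.8, 5.6, 6.7]
grip_width: 0.055
grasp_force: 66.8
```

>>> apply_moves(targets=[[[0, 0, 0, 0, 0.3], [0, 0, 0, 0, 1], [0, 0, 0, 0, 1], [0, 0, 0, 0, 1], [0, 0, 0.8, 0, 1], [0, 0, 1, 0, 1], [0, 0, 1, 0, 1], [0, 0, 0.8, 0, 1]]])

```text
clock: 7.88
eef_pos: [0.4608, -0.0203, 0.2048]
tool_rot: [0.687, 0.727, 0.0, 0.001]
ft_force: [1.0, -0.4, 0.3]
grip_width: 0.0849
grasp_force: 0.0
```

>>> apply_moves(targets=[[[0.52, -0.83, 0, -1.35, 1], [0.52, -0.83, 0, -1.35, 1], [0.52, -0.83, 0, -1.35, 1], [0.52, -0.83, 0, -1.35, 1], [0.52, -0.83, 0, -1.35, 1], [0.52, -0.83, 0, -1.35, 1], [0.52, -0.83, 0, -1.35, 1], [0, 0, 0, 0, 1]]])

```text
clock: 8.55
eef_pos: [0.6083, -0.2589, 0.1985]
tool_rot: [0.746, 0.666, -0.001, 0.0]
ft_force: [-0.1, 0.2, -1.2]
grip_width: 0.0852
grasp_force: 0.0
```

>>> apply_moves(targets=[[[0, 0, 0, 0, 1], [0, 0, 0, 0, 1], [0, 0, 0, 0, 1]]])

```text
clock: 8.8
eef_pos: [0.6056, -0.2515, 0.2023]
tool_rot: [0.744, 0.668, -0.0, -0.0]
ft_force: [-0.1, -0.4, 0.1]
grip_width: 0.0854
grasp_force: 0.0
```

```bash
python3 - <<'E'
from h import *
np.set_printoptions(precision=4,suppress=True)
o,p,W=look("w5"); print(o["clock"],o["eef_pos"],o["tool_rot"])
tops(p,W); tops(p,W,zoff=0.01)
E
```

```text
8.8 [ 0.6056 -0.2515  0.2023] [ 0.7437  0.6685 -0.0002 -0.0004]
top [110.  34.] 403 z0.0610 [476.2 -89.4] [73.3 36.8] 43.8
top [334.   2.] 236 z0.0564 [696.8 -85.6] [59.7  6.7] 0.5
top [89. 13.] 152 z0.0594 [460.1 -56.1] [24.2  8.7] 15.4
top [401. 152.] 214 z0.0603 [ 752.3 -232.3] [62.2  3.4] 11.0
top [260. 181.] 2699 z0.0603 [ 607.2 -251.4] [52.6 57.4] 84.4
top [499. 250.] 282 z0.0604 [ 926.7 -382.9] [62.1 21.1] 70.4
top [269. 273.] 1968 z0.0601 [ 606.  -354.9] [57.4 53.6] 17.1
top [507. 302.] 117 z0.0597 [ 993.1 -498.3] [12.  58.1] 11.8
top [504. 370.] 125 z0.0598 [1106.3 -739.2] [  4.8 105. ] 0.7
key [79.  5.] 209 z0.0882 [462.4 -56.3] [12.2 25.8] 71.8
key [260. 215.] 743 z0.0781 [ 604.7 -276.8] [31.5 21.4] 83.8
key [278. 300.] 465 z0.0779 [ 613.7 -379. ] [21.5 31.7] 16.3
top [92. 29.] 2328 z0.0705 [463.3 -67.1] [57.5 67.5] 2.6
top [410. 217.] 5518 z0.0687 [ 766.5 -323.1] [ 63.3 185.7] 8.5
top [260. 184.] 143 z0.0645 [ 607.4 -250.7] [15.6 15.4] 22.6
top [502. 256.] 259 z0.0700 [ 924.6 -386.9] [60.9 19.7] 80.2
key [79.  5.] 211 z0.0882 [462.4 -56.3] [12.2 25.8] 71.8
key [260. 215.] 394 z0.0785 [ 604.6 -276.6] [30.1 21.2] 84.9
key [279. 302.] 215 z0.0785 [ 613.9 -378.9] [20.8 28.8] 19.6
```

>>> apply_moves(targets=[[[0.04, 0, -0.95, 0, 1], [0, 0, -0.95, 0, 1], [0, 0, -0.95, 0, 1], [0, 0, -0.7, 0, 1], [0, 0, -0.3, 0, 1], [0, 0, 0, 0, 1], [0, 0, 0, 0, -1], [0, 0, 0, 0, -1]]])

```text
clock: 9.52
eef_pos: [0.6097, -0.2527, 0.0514]
tool_rot: [0.744, 0.668, 0.001, 0.002]
ft_force: [0.6, 0.7, 0.2]
grip_width: 0.064
grasp_force: 0.0
```

>>> apply_moves(targets=[[[0, 0, 0, 0, -1], [0, 0, 0, 0, -1], [0, 0, 0, 0, -1], [0, 0, 0, 0, -1], [0, 0, 0.3, 0, -1], [0, 0, 0.7, 0, -1], [0, 0, 0.9, 0, -1], [0, 0, 0.9, 0, -1]]])

```text
clock: 10.18
eef_pos: [0.6067, -0.252, 0.1612]
tool_rot: [0.744, 0.668, -0.001, -0.001]
ft_force: [1.8, -0.6, -2.5]
grip_width: 0.0547
grasp_force: 65.6
```

>>> apply_moves(targets=[[[-0.417, 0.814, 0.1, 1.03, -1], [-0.417, 0.814, 0.1, 1.03, -1], [-0.417, 0.814, 0.05, 1.03, -1], [-0.417, 0.814, 0, 1.03, -1], [-0.417, 0.814, 0, 1.03, -1], [-0.417, 0.814, 0, 1.03, -1], [-0.417, 0.814, 0, 1.03, -1], [-0.417, 0.814, 0, 1.03, -1]]])

```text
clock: 10.85
eef_pos: [0.4733, 0.0094, 0.1714]
tool_rot: [0.694, 0.72, 0.0, 0.0]
ft_force: [0.2, -0.0, -2.5]
grip_width: 0.055
grasp_force: 65.7
```

>>> apply_moves(targets=[[[-0.417, 0.814, 0, 1.06, -1], [0, 0, 0, 0, -1], [0, 0, 0, 0, -1], [0, 0, 0, 0, -1]]])

```text
clock: 11.18
eef_pos: [0.4582, 0.0406, 0.1712]
tool_rot: [0.687, 0.727, 0.0, 0.001]
ft_force: [0.5, 0.5, -2.1]
grip_width: 0.0553
grasp_force: 42.0
```

```bash
cat >> h.py <<'E'
O=np.array([0.4502,0.1535]); PSI=np.radians(3.25)
def loc(W):
    X=W[...,:2]-O; c,s=np.cos(PSI),np.sin(PSI)
    return np.stack([X@np.array([c,s]),X@np.array([-s,c]),W[...,2]],-1)
def prof(W):   # height profile along local y near centre line, off the key (|x| 13..25)
    L=loc(W).reshape(-1,3); 
    for lo in np.arange(-0.26,0.06,0.004):
        s=(np.abs(L[:,0])<0.025)&(np.abs(L[:,0])>0.013)&(L[:,1]>=lo)&(L[:,1]<lo+0.004)
        if s.sum(): print("%.3f:%.3f(%d)"%(lo+.002,np.median(L[s,2]),s.sum()),end=" ")
    print()
E
python3 - <<'E'
from h import *
np.set_printoptions(precision=4,suppress=True)
o,p,W=look("w6"); print(o["clock"],o["eef_pos"],o["tool_rot"],o["grip_width"])
tops(p,W,zoff=0.11); prof(W)
E
```

```text
11.1833 [0.4582 0.0406 0.1712] [0.6871 0.7265 0.0005 0.0008] 0.05532235613671994
top [257. 217.] 1303 z0.1709 [456.2  67.8] [55.9  1.8] 3.0
top [258. 246.] 998 z0.1694 [456.8  54.9] [26.6  9. ] 3.7
top [186. 251.] 226 z0.1719 [422.1  47.5] [12.8  3.4] 29.2
top [329. 252.] 221 z0.1720 [492.5  51.2] [ 3.2 13.2] 64.0
key [258. 318.] 1594 z0.1970 [458.5  24.9] [21.5 16.7] 5.1
-0.254:0.070(1) -0.250:0.071(2) -0.246:0.070(3) -0.242:0.069(3) -0.238:0.070(4) -0.138:0.179(107) -0.134:0.180(231) -0.130:0.180(276) -0.126:0.180(324) -0.122:0.179(298) -0.118:0.179(414) -0.114:0.179(429) -0.110:0.179(425) -0.106:0.179(474) -0.102:0.180(976) -0.098:0.235(2723) -0.094:0.246(2941) -0.090:0.180(554) -0.086:0.160(2160) -0.082:0.010(102) -0.078:0.010(101) -0.074:0.010(104) -0.070:0.010(100) -0.066:0.010(99) -0.062:0.010(100) -0.058:0.010(100) -0.054:0.010(99) -0.050:0.010(100) -0.046:0.010(105) -0.042:0.010(115) -0.038:0.010(104) -0.034:0.010(102) -0.030:0.010(101) -0.026:0.010(98) -0.022:0.010(103) -0.018:0.010(101) -0.014:0.010(110) -0.010:0.010(106) -0.006:0.010(106) -0.002:0.010(102) 0.002:0.010(101) 0.006:0.010(102) 0.010:0.010(102) 0.014:0.010(100) 0.018:0.010(102) 0.022:0.010(102) 0.026:0.010(101) 0.030:0.010(105) 0.034:0.010(102) 0.038:0.010(105) 0.042:0.010(102) 0.046:0.010(99) 0.050:0.011(143) 0.054:0.010(96) 0.058:0.010(85)
```

>>> apply_moves(targets=[[[0, 0, 0, 0, -1], [0, 0, 0, 0, -1], [0, 0, 0, 0, -1], [0, 0, 0, 0, -1], [0, 0, 0, 0, -1], [0, 0, -0.3, 0, -1], [0, 0, -0.7, 0, -1]]])

```text
clock: 11.82
eef_pos: [0.4612, 0.0408, 0.1332]
tool_rot: [0.688, 0.726, 0.003, 0.003]
ft_force: [1.1, -0.7, -2.4]
grip_width: 0.0546
grasp_force: 70.9
```

>>> apply_moves(targets=[[[0, 0, -0.7, 0, -1], [0, 0, -0.6, 0, -1], [0, 0, -0.3, 0, -1], [0, 0, -0.1, 0, -1], [0, 0, 0, 0, -1], [0, 0, 0, 0, -1], [0, 0, 0, 0, -1]]])

```text
clock: 12.4
eef_pos: [0.4582, 0.0406, 0.0625]
tool_rot: [0.687, 0.726, 0.0, 0.0]
ft_force: [1.6, -0.5, -2.3]
grip_width: 0.0546
grasp_force: 71.3
```

>>> apply_moves(targets=[[[0, 0, -0.05, 0, -1], [0, 0, -0.04, 0, -1], [0, 0, 0, 0, -1], [0, 0, 0, 0, -1]]])

```text
clock: 12.73
eef_pos: [0.4584, 0.0407, 0.0617]
tool_rot: [0.687, 0.726, 0.001, 0.001]
ft_force: [-6.1, -0.1, 23.4]
grip_width: 0.0551
grasp_force: 74.1
```

>>> apply_moves(targets=[[[-0.03, -0.06, 0, 0, -1], [0.003, -0.06, 0, 0, -1], [0.003, -0.06, 0, 0, -1], [0, 0, 0, 0, -1], [0, 0, 0, 0, -1], [0, 0, 0, 0, -1]]])

```text
clock: 13.23
eef_pos: [0.4592, 0.0369, 0.062]
tool_rot: [0.687, 0.727, 0.005, -0.001]
ft_force: [-3.9, 9.7, 18.6]
grip_width: 0.0548
grasp_force: 73.8
```

>>> apply_moves(targets=[[[0, 0, 0, 0, 0.3], [0, 0, 0, 0, 1], [0, 0, 0, 0, 1], [0, 0, 0, 0, 1], [0, 0, 0.8, 0, 1], [0, 0, 1, 0, 1], [0, 0, 1, 0, 1], [0, 0, 1, 0, 1]]])

```text
clock: 13.9
eef_pos: [0.456, 0.0331, 0.2118]
tool_rot: [0.688, 0.726, -0.001, -0.0]
ft_force: [2.1, -0.1, -1.0]
grip_width: 0.0856
grasp_force: 0.0
```

>>> apply_moves(targets=[[[0, 0, 0, 0, 1], [0, 0, 0, 0, 1]]])

```text
clock: 14.07
eef_pos: [0.4587, 0.0334, 0.2131]
tool_rot: [0.688, 0.726, 0.002, 0.002]
ft_force: [-0.7, 0.3, -1.0]
grip_width: 0.0857
grasp_force: 0.0
```

```bash
python3 - <<'E'
from h import *
np.set_printoptions(precision=4,suppress=True)
o,p,W=look("w7"); print(o["clock"],o["eef_pos"],o["tool_rot"],o["grip_width"])
tops(p,W,zoff=0.01); tops(p,W); prof(W)
cv2.imwrite("pics/w7.png",cv2.resize(p,(800,600)))
E
```

```text
14.0667 [0.4587 0.0334 0.2131] [0.6875 0.7262 0.0022 0.0021] 0.0857370938806423
top [378.   7.] 329 z0.0723 [565.4 213.5] [27.9 16.4] 6.2
top [402.  25.] 428 z0.0707 [588.4 202.5] [10.4 52.5] 2.1
top [257. 177.] 2744 z0.0703 [458.4  37.8] [57.2 53. ] 3.3
top [449. 217.] 6092 z0.0654 [696.4  -0.9] [147.4 152.2] 65.6
top [257. 253.] 3648 z0.0701 [462.1 -46. ] [ 57.4 108.4] 2.4
top [410. 376.] 105 z0.0682 [ 737.5 -288.2] [20.1 51.5] 14.5
key [258. 210.] 718 z0.0882 [460.3  12.9] [20.3 30.7] 2.4
key [257. 262.] 595 z0.0880 [462.1 -43.8] [20.2 32.2] 3.8
top [255.   3.] 191 z0.0585 [447.5 206.1] [27.3  7.4] 2.3
top [257. 150.] 171 z0.0610 [457.  64.] [56.1  0.6] 3.2
top [444. 214.] 9543 z0.0642 [697.1  -0.7] [168.8 171.2] 12.5
top [258. 164.] 280 z0.0584 [457.8  50.9] [26.2  8.1] 3.2
top [505. 334.] 109 z0.0600 [ 958.8 -250.9] [53.1 13.4] 87.6
key [258. 210.] 731 z0.0881 [460.4   8.9] [20.3 38.9] 2.4
key [257. 262.] 633 z0.0879 [462.5 -49.9] [20.2 44.3] 3.8
-0.254:0.070(28) -0.250:0.070(54) -0.246:0.070(62) -0.242:0.070(61) -0.238:0.070(58) -0.234:0.070(61) -0.230:0.070(64) -0.226:0.070(68
[... 509 characters left out ...]
:0.282(416) -0.102:0.290(2915) -0.098:0.071(146) -0.094:0.070(111) -0.090:0.050(331) -0.086:0.010(85) -0.082:0.010(65) -0.078:0.010(81) -0.074:0.010(70) -0.070:0.010(78) -0.066:0.010(82) -0.062:0.010(70) -0.058:0.010(88) -0.054:0.010(71) -0.050:0.010(83) -0.046:0.010(87) -0.042:0.010(67) -0.038:0.010(88) -0.034:0.010(75) -0.030:0.010(76) -0.026:0.010(88) -0.022:0.010(66) -0.018:0.010(86) -0.014:0.011(81) -0.010:0.010(73) -0.006:0.010(82) -0.002:0.010(71) 0.002:0.010(88) 0.006:0.010(70) 0.010:0.010(84) 0.014:0.010(74) 0.018:0.010(78) 0.022:0.010(75) 0.026:0.010(79) 0.030:0.010(72) 0.034:0.010(80) 0.038:0.010(68) 0.042:0.010(81) 0.046:0.010(70) 0.050:0.011(112) 0.054:0.011(109) 0.058:0.010(66)
```

View pics/w7.png

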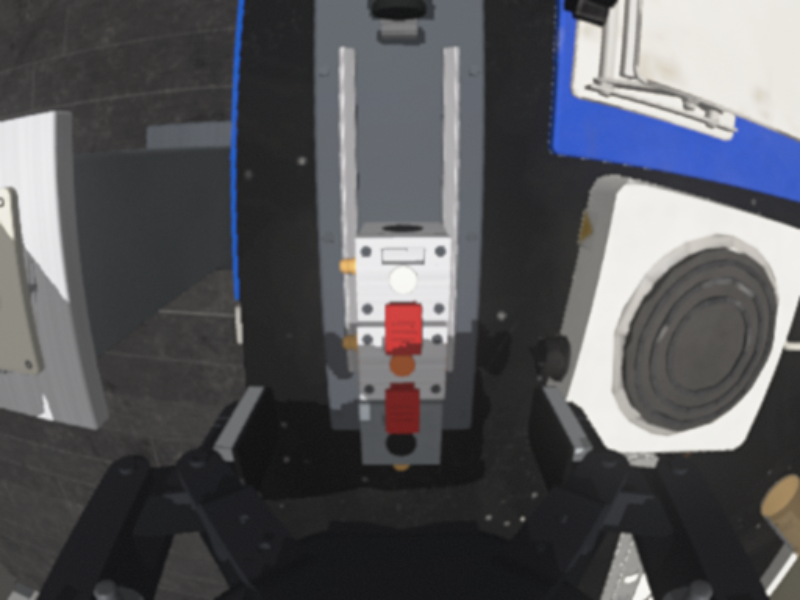

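The picture shows white (403,280) and orange (403,365) standing upright in the channel, with the collars sprung about 4 mm apart. Blue is next.

>>> apply_moves(targets=[[[0.338, -0.882, 0, 1.23, 1], [0.338, -0.882, 0, 1.23, 1], [0.338, -0.882, 0, 1.23, 1], [0.338, -0.882, 0, 1.23, 1], [0.338, -0.882, 0, 1.23, 1], [0.338, -0.882, 0, 1.23, 1], [0.338, -0.882, 0, 1.23, 1], [0.338, -0.882, 0, 1.23, 1]]])

```text
clock: 14.78
eef_pos: [0.5639, -0.2502, 0.2074]
tool_rot: [0.622, 0.783, -0.001, -0.003]
ft_force: [1.0, 0.3, 0.9]
grip_width: 0.0851
grasp_force: 0.0
```

>>> apply_moves(targets=[[[0.338, -0.882, 0, 1.23, 1], [0.338, -0.882, 0, 1.23, 1], [0.338, -0.882, 0, 1.23, 1], [0, 0, 0, 0, 1], [0, 0, 0, 0, 1], [0, 0, 0, 0, 1], [0, 0, 0, 0, 1]]])

```text
clock: 15.37
eef_pos: [0.6048, -0.3533, 0.2095]
tool_rot: [0.597, 0.802, -0.0, -0.001]
ft_force: [-0.1, 0.0, 0.8]
grip_width: 0.0852
grasp_force: 0.0
```

```bash
python3 - <<'E'
from h import *
np.set_printoptions(precision=4,suppress=True)
o,p,W=look("w8"); print(o["clock"],o["eef_pos"],o["tool_rot"])
tops(p,W)
E
```

```text
15.3667 [ 0.6048 -0.3533  0.2095] [ 0.5967  0.8025 -0.     -0.0014]
top [112. 163.] 1954 z0.0603 [ 450.8 -379.5] [57.9 52.6] 24.5
top [259. 183.] 2540 z0.0602 [ 605.9 -355.2] [56.8 53. ] 18.3
top [474. 268.] 319 z0.0606 [ 929.4 -385. ] [67.  28.3] 73.1
top [241. 270.] 369 z0.0607 [ 615.1 -460.6] [65.9 25.3] 11.8
top [473. 320.] 158 z0.0608 [ 996.6 -468.8] [41.6  9.5] 57.6
key [109. 194.] 556 z0.0781 [ 462. -403.] [22.4 31.6] 24.2
key [259. 215.] 707 z0.0781 [ 613.7 -380. ] [21.9 31.6] 17.2
```

>>> apply_moves(targets=[[[0.03, -0.05, -0.95, 1, 1], [0, 0, -0.95, 0, 1], [0, 0, -0.95, 0, 1], [0, 0, -0.8, 0, 1], [0, 0, -0.36, 0, 1], [0, 0, 0, 0, 1], [0, 0, 0, 0, -1], [0, 0, 0, 0, -1]]])

```text
clock: 16.08
eef_pos: [0.6081, -0.3566, 0.0531]
tool_rot: [0.59, 0.808, 0.0, 0.002]
ft_force: [0.4, 0.2, 1.0]
grip_width: 0.0636
grasp_force: 0.0
```

>>> apply_moves(targets=[[[0, 0, 0, 0, -1], [0, 0, 0, 0, -1], [0, 0, 0, 0, -1], [0, 0, 0, 0, -1], [0, 0, 0.3, 0, -1], [0, 0, 0.7, 0, -1], [0, 0, 0.9, 0, -1], [0, 0, 0.9, 0, -1]]])

```text
clock: 16.75
eef_pos: [0.6055, -0.356, 0.1628]
tool_rot: [0.59, 0.807, -0.0, -0.002]
ft_force: [1.1, 0.3, -2.5]
grip_width: 0.0547
grasp_force: 65.8
```

>>> apply_moves(targets=[[[-0.316, 0.943, 0.1, -1.2, -1], [-0.316, 0.943, 0.1, -1.2, -1], [-0.316, 0.943, 0.1, -1.2, -1], [-0.316, 0.943, 0, -1.2, -1], [-0.316, 0.943, 0, -1.2, -1], [-0.316, 0.943, 0, -1.2, -1], [-0.316, 0.943, 0, -1.2, -1], [-0.316, 0.943, 0, -1.2, -1]]])

```text
clock: 17.42
eef_pos: [0.5045, -0.0533, 0.1752]
tool_rot: [0.656, 0.755, 0.0, 0.0]
ft_force: [1.1, 0.7, -2.4]
grip_width: 0.0544
grasp_force: 65.8
```

>>> apply_moves(targets=[[[-0.316, 0.943, 0, -1.2, -1], [-0.316, 0.943, 0, -1.2, -1], [-0.316, 0.943, 0, -1.2, -1], [-0.316, 0.943, 0, -1.2, -1], [0, 0, 0, 0, -1], [0, 0, 0, 0, -1], [0, 0, 0, 0, -1], [0, 0, 0, 0, -1]]])

```text
clock: 18.08
eef_pos: [0.4554, 0.0952, 0.1747]
tool_rot: [0.687, 0.727, 0.0, 0.0]
ft_force: [0.2, -0.2, -1.9]
grip_width: 0.0546
grasp_force: 65.8
```

```bash
python3 - <<'E'
from h import *
np.set_printoptions(precision=4,suppress=True)
o,p,W=look("w9"); print(o["clock"],o["eef_pos"],o["tool_rot"],o["grip_width"],o["grasp_force"])
tops(p,W,zoff=0.11); L=loc(W); s=(abs(L[...,0])<.025)&(abs(L[...,0])>.013)&(L[...,1]<-.035)&(L[...,1]>-.075)&(L[...,2]>.16)&(L[...,2]<.2)
print(np.median(L[s][:,2]))
E
```

```text
18.0833 [0.4554 0.0952 0.1747] [0.687  0.7267 0.0002 0.0003] 0.05458004541612528 65.82116022706032
top [258. 213.] 1202 z0.1709 [453.4 123.1] [56.  2.] 3.1
top [257. 242.] 924 z0.1696 [454.  109.5] [26.5  7.8] 3.1
top [188. 249.] 160 z0.1733 [419.3 102.1] [12.3  2.9] 34.2
top [328. 249.] 153 z0.1733 [489.6 105.8] [ 3.3 12.4] 65.4
key [258. 316.] 1720 z0.1984 [455.8  78.5] [21.2 19.1] 4.0
0.1809231467196115
```

>>> apply_moves(targets=[[[0, 0, -0.4, 0, -1], [0, 0, -0.7, 0, -1], [0, 0, -0.7, 0, -1], [0, 0, -0.6, 0, -1], [0, 0, -0.3, 0, -1], [0, 0, -0.05, 0, -1], [0, 0, 0, 0, -1], [0, 0, 0, 0, -1]]])

```text
clock: 18.8
eef_pos: [0.4555, 0.0947, 0.0642]
tool_rot: [0.688, 0.726, -0.0, 0.0]
ft_force: [0.4, 0.3, -1.2]
grip_width: 0.0544
grasp_force: 67.6
```

>>> apply_moves(targets=[[[0, 0, -0.03, 0, -1], [0, 0, -0.02, 0, -1], [0, 0, 0, 0, -1], [0.01, -0.06, 0, 0, -1], [0, -0.06, 0, 0, -1], [0, -0.06, 0, 0, -1], [0, 0, 0, 0, -1], [0, 0, 0, 0, -1]]])

```text
clock: 19.47
eef_pos: [0.4561, 0.0902, 0.0634]
tool_rot: [0.686, 0.727, 0.002, -0.001]
ft_force: [-2.1, 5.3, 5.3]
grip_width: 0.0549
grasp_force: 68.4
```

>>> apply_moves(targets=[[[0, 0, 0, 0, 0.3], [0, 0, 0, 0, 1], [0, 0, 0, 0, 1], [0, 0, 0, 0, 1], [0, 0, 0.8, 0, 1], [0, 0, 1, 0, 1], [0, 0, 1, 0, 1], [0, 0, 0.8, 0, 1]]])

```text
clock: 20.13
eef_pos: [0.4558, 0.0885, 0.2089]
tool_rot: [0.687, 0.727, 0.0, 0.001]
ft_force: [1.7, 0.5, 0.2]
grip_width: 0.0851
grasp_force: 0.0
```

>>> apply_moves(targets=[[[0, -0.978, 0, 1.75, 1], [0, -0.978, 0, 1.75, 1], [0, -0.978, 0, 1.75, 1], [0, -0.978, 0, 1.75, 1], [0, -0.978, 0, 1.75, 1], [0, -0.978, 0, 1.75, 1], [0, -0.978, 0, 1.75, 1], [0, -0.978, 0, 1.75, 1]]])

```text
clock: 20.8
eef_pos: [0.4548, -0.2265, 0.2062]
tool_rot: [0.592, 0.806, -0.0, 0.0]
ft_force: [0.8, 0.4, -0.3]
grip_width: 0.0852
grasp_force: 0.0
```

>>> apply_moves(targets=[[[-0.03, -0.978, 0, 1.75, 1], [-0.03, -0.978, 0, 1.75, 1], [-0.03, -0.978, 0, 1.75, 1], [0, -0.9, 0, 1.75, 1], [0, 0, 0, 0, 1], [0, 0, 0, 0, 1], [0, 0, 0, 0, 1], [0, 0, 0, 0, 1]]])

```text
clock: 21.47
eef_pos: [0.4517, -0.3764, 0.2061]
tool_rot: [0.542, 0.84, 0.0, -0.0]
ft_force: [0.6, 0.6, 0.6]
grip_width: 0.0855
grasp_force: 0.0
```

```bash
python3 - <<'E'
from h import *
np.set_printoptions(precision=4,suppress=True)
o,p,W=look("w10"); print(o["clock"],o["eef_pos"],o["tool_rot"])
tops(p,W)
E
```

```text
21.4667 [ 0.4517 -0.3764  0.2061] [ 0.5422  0.8403  0.0001 -0.0005]
top [508.  11.] 168 z0.0569 [634.9 -58.5] [13.2 38.5] 26.6
top [256. 184.] 2619 z0.0603 [ 450.6 -380.1] [57.4 52.6] 24.7
top [330. 301.] 187 z0.0608 [ 589.2 -479.9] [45.2 10. ] 85.4
top [505. 308.] 129 z0.0599 [ 922.8 -403.6] [12. 49.] 23.7
top [495. 347.] 211 z0.0602 [1001.  -483.1] [80.4 29. ] 73.6
key [256. 217.] 698 z0.0781 [ 460.9 -403. ] [21.  30.9] 24.9
```

>>> apply_moves(targets=[[[-0.03, -0.09, -0.95, 0, 1], [0, 0, -0.95, 0, 1], [0, 0, -0.95, 0, 1], [0, 0, -0.75, 0, 1], [0, 0, -0.33, 0, 1], [0, 0, 0, 0, 1], [0, 0, 0, 0, -1], [0, 0, 0, 0, -1]]])

```text
clock: 22.18
eef_pos: [0.4519, -0.3812, 0.0509]
tool_rot: [0.542, 0.84, -0.0, 0.001]
ft_force: [0.8, 0.1, -0.2]
grip_width: 0.0638
grasp_force: 0.0
```

>>> apply_moves(targets=[[[0, 0, 0, 0, -1], [0, 0, 0, 0, -1], [0, 0, 0, 0, -1], [0, 0, 0, 0, -1], [0, 0, 0.3, 0, -1], [0, 0, 0.7, 0, -1], [0, 0, 1, 0, -1], [0, 0, 1, 0, -1]]])

```text
clock: 22.85
eef_pos: [0.4493, -0.3802, 0.1692]
tool_rot: [0.543, 0.84, 0.0, -0.002]
ft_force: [0.6, -1.9, -1.6]
grip_width: 0.0547
grasp_force: 65.1
```

>>> apply_moves(targets=[[[0, 0.954, 0.1, -1.5, -1], [0, 0.954, 0, -1.5, -1], [0, 0.954, 0, -1.5, -1], [0, 0.954, 0, -1.5, -1], [0, 0.954, 0, -1.5, -1], [0, 0.954, 0, -1.5, -1], [0, 0.954, 0, -1.5, -1], [0, 0.954, 0, -1.5, -1]]])

```text
clock: 23.52
eef_pos: [0.45, -0.0742, 0.1735]
tool_rot: [0.628, 0.778, 0.0, 0.0]
ft_force: [1.2, 0.8, -1.8]
grip_width: 0.0549
grasp_force: 65.2
```

>>> apply_moves(targets=[[[0, 0.954, 0, -1.5, -1], [0, 0.954, 0, -1.5, -1], [0, 0.954, 0, -1.5, -1], [0, 0.954, 0, -1.5, -1], [0.02, 0.954, 0, -1.5, -1], [0.02, 0.954, 0, -1.6, -1], [0, 0, 0, 0, -1], [0, 0, 0, 0, -1]]])

```text
clock: 24.18
eef_pos: [0.4518, 0.155, 0.1732]
tool_rot: [0.685, 0.728, -0.0, 0.0]
ft_force: [0.3, 0.1, -1.7]
grip_width: 0.055
grasp_force: 65.1
```

>>> apply_moves(targets=[[[0, 0, 0, 0, -1], [0, 0, 0, 0, -1]]])

```text
clock: 24.35
eef_pos: [0.4519, 0.1521, 0.1731]
tool_rot: [0.688, 0.726, -0.0, 0.0]
ft_force: [-0.0, 0.5, -2.5]
grip_width: 0.0547
grasp_force: 65.1
```

```bash
python3 - <<'E'
from h import *
np.set_printoptions(precision=4,suppress=True)
o,p,W=look("w11"); print(o["clock"],o["eef_pos"],o["tool_rot"],o["grip_width"],o["grasp_force"])
tops(p,W,zoff=0.11); L=loc(W); s=(abs(L[...,0])<.025)&(abs(L[...,0])>.013)&(L[...,1]<.02)&(L[...,1]>-.02)&(L[...,2]>.16)&(L[...,2]<.2)
print(np.median(L[s][:,2]))
s=(abs(L[...,0])<.025)&(L[...,1]<.2)&(L[...,1]>.03)&(L[...,2]>.03)&(L[...,2]<.14); q=L[s]
for lo in np.arange(.03,.2,.005):
    t=q[(q[:,1]>lo)&(q[:,1]<lo+.005)]
    if len(t): print("%.3f %.3f %.3f %d"%(lo,t[:,2].max(),np.median(t[:,2]),len(t)),end="; ")
cv2.imwrite("pics/w11.png",cv2.resize(p[:200],(800,312)))
E
```

```text
24.35 [0.4519 0.1521 0.1731] [ 0.6876  0.7261 -0.0004  0.    ] 0.05465623524656084 65.12501254677773
top [257. 215.] 1254 z0.1710 [449.7 179.7] [56.2  1.8] 3.4
top [257. 244.] 885 z0.1704 [450.5 166.6] [26.6  8.2] 3.0
top [187. 250.] 177 z0.1727 [415.8 158.8] [11.9  3.3] 31.5
top [329. 251.] 185 z0.1729 [486.  162.8] [ 2.8 12.9] 64.3
key [258. 317.] 1484 z0.1988 [452.4 136.7] [21.1 17.2] 5.5
0.1815795083746814
0.045 0.054 0.054 1; 0.050 0.062 0.058 215; 0.055 0.062 0.054 252; 0.060 0.053 0.050 99; 0.065 0.056 0.053 145; 0.070 0.068 0.065 303; 0.075 0.068 0.065 299; 0.080 0.050 0.048 130; 0.085 0.050 0.048 132; 0.090 0.050 0.048 132; 0.095 0.050 0.048 130; 0.100 0.115 0.110 308; 0.105 0.116 0.112 445; 0.110 0.113 0.056 146; 0.115 0.058 0.056 159; 0.120 0.058 0.056 327; 0.125 0.058 0.056 315; 0.130 0.122 0.088 1099; 0.135 0.124 0.118 624; 0.140 0.121 0.057 207; 0.145 0.107 0.057 156; 0.150 0.085 0.056 118; 0.155 0.062 0.056 73; 0.160 0.057 0.055 31;
```

View pics/w11.png

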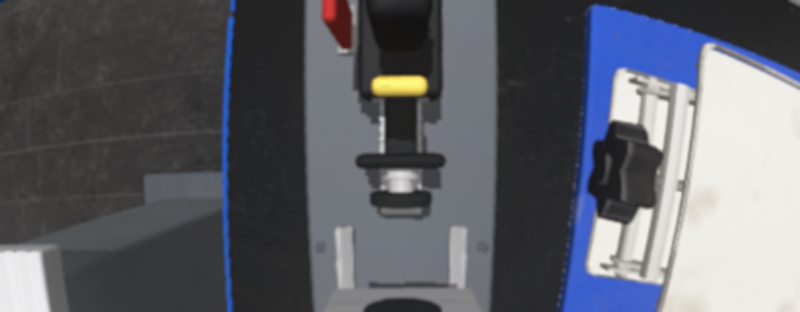

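>>> apply_moves(targets=[[[-0.01, 0, -0.4, 0, -1], [0, 0, -0.7, 0, -1], [0, 0, -0.7, 0, -1], [0, 0, -0.6, 0, -1], [0, 0, -0.3, 0, -1], [0, 0, -0.05, 0, -1], [0, 0, 0, 0, -1], [0, 0, 0, 0, -1]]])

```text
clock: 25.07
eef_pos: [0.4523, 0.1523, 0.0634]
tool_rot: [0.688, 0.726, 0.0, 0.0]
ft_force: [0.2, -0.1, -2.5]
grip_width: 0.0553
grasp_force: 65.6
```

>>> apply_moves(targets=[[[0, 0, -0.03, 0, -1], [0, 0, -0.02, 0, -1], [0, 0, 0, 0, -1], [0.01, -0.06, 0, 0, -1], [0, -0.06, 0, 0, -1], [0, -0.08, 0, 0, -1], [0, 0, 0, 0, -1], [0, 0, 0, 0, -1]]])

```text
clock: 25.73
eef_pos: [0.4528, 0.1455, 0.0617]
tool_rot: [0.687, 0.726, 0.001, 0.0]
ft_force: [0.1, 3.3, 2.6]
grip_width: 0.0547
grasp_force: 66.2
```

>>> apply_moves(targets=[[[0, 0, 0, 0, 0.3], [0, 0, 0, 0, 1], [0, 0, 0, 0, 1], [0, 0, 0, 0, 1], [0, 0, 0.8, 0, 1], [0, 0, 1, 0, 1], [0, 0, 1, 0, 1], [0, 0, 0.7, 0, 1]]])

```text
clock: 26.4
eef_pos: [0.4528, 0.145, 0.2042]
tool_rot: [0.687, 0.726, 0.001, 0.001]
ft_force: [1.3, 0.9, 0.1]
grip_width: 0.0855
grasp_force: 0.0
```

>>> apply_moves(targets=[[[-0.02, 0.266, 0, 6.9, 1], [-0.02, 0.266, 0, 6.9, 1], [-0.02, 0.266, 0, 6.9, 1], [-0.02, 0.266, 0, 6.9, 1], [-0.02, 0.266, 0, 6.9, 1], [-0.02, 0.266, 0, 6.9, 1], [-0.02, 0.266, 0, 6.9, 1], [-0.02, 0.266, 0, 6.9, 1]]])

```text
clock: 27.07
eef_pos: [0.4455, 0.2303, 0.2007]
tool_rot: [0.27, 0.963, -0.001, -0.0]
ft_force: [0.0, -0.1, 0.4]
grip_width: 0.0854
grasp_force: 0.0
```

>>> apply_moves(targets=[[[-0.02, 0.266, 0, 6.9, 1], [-0.02, 0.266, 0, 6.9, 1], [-0.01, 0.266, 0, 6.9, 1], [0, 0.266, 0, 6.9, 1], [0, 0.266, 0, 6.9, 1], [0, 0, 0, 0.3, 1], [0, 0, 0, 0, 1], [0, 0, 0, 0, 1]]])

```text
clock: 27.73
eef_pos: [0.4436, 0.2828, 0.2008]
tool_rot: [-0.026, 1.0, -0.001, -0.0]
ft_force: [0.1, 0.2, 1.2]
grip_width: 0.0859
grasp_force: 0.0
```

```bash
python3 - <<'E'
from h import *
np.set_printoptions(precision=4,suppress=True)
o,p,W=look("w12"); print(o["clock"],o["eef_pos"],o["tool_rot"],o["joint_pos"])
L=loc(W); print("tcp loc",loc(o["eef_pos"][None])[0])
hsv=cv2.cvtColor(p,cv2.COLOR_BGR2HSV); z=L[...,2]
def st(n,m):
    q=L[m&np.isfinite(z)]; print(n,len(q),np.percentile(q,[2,50,98],axis=0) if len(q) else "")
near=(abs(L[...,0])<.05)&(L[...,1]>.08)&(L[...,1]<.18)
st("yellow",near&(hsv[...,0]>20)&(hsv[...,0]<35)&(hsv[...,1]>130)&(z>.09))
st("red",near&((hsv[...,0]<6)|(hsv[...,0]>174))&(hsv[...,1]>130)&(z>.1))
st("handle",near&(z>.1165)&(z<.13)&(hsv[...,1]<80))
tops(p,W,zoff=0.01)
cv2.imwrite("pics/w12.png",cv2.resize(p,(800,600)))
E
```

```text
27.7333 [0.4436 0.2828 0.2008] [-0.0265  0.9996 -0.0006 -0.0003] [ 0.5679  0.3176 -0.0161  1.2382 -0.0006  0.515 ]
tcp loc [0.0007 0.1295 0.2008]
yellow 486 [[-0.0137  0.1038  0.0908]
 [-0.0066  0.1097  0.1113]
 [ 0.0075  0.1562  0.115 ]]
red 387 [[-0.0305  0.1334  0.1014]
 [-0.0294  0.1442  0.1168]
 [-0.0247  0.1556  0.1191]]
handle 902 [[-0.0126  0.1333  0.1171]
 [-0.0023  0.1442  0.1213]
 [ 0.0102  0.1558  0.123 ]]
top [125. 185.] 2394 z0.0700 [448.8 151. ] [57.4 53.8] 3.4
top [ 50. 188.] 3465 z0.0699 [458.1  36. ] [ 57.8 169.3] 3.1
top [200. 185.] 300 z0.0654 [445.  228.9] [43.2  7.5] 4.2
top [209. 287.] 587 z0.0715 [560.2 234.4] [55.2 24. ] 85.5
top [458. 300.] 150 z0.0703 [584.4 564.2] [ 7.4 41.9] 1.3
top [ 43. 316.] 878 z0.0653 [663.6 -37.5] [ 53.5 139. ] 50.8
top [213. 312.] 781 z0.0709 [602.6 236.4] [102.8  32.3] 87.1
top [402. 359.] 138 z0.0683 [703.2 509.2] [63.9 12.3] 13.2
key [276. 160.] 158 z0.0899 [412. 296.] [ 2.1 23.1] 7.1
key [ 94. 192.] 581 z0.0877 [449.7 125.9] [21.1 32.3] 2.0
key [ 16. 195.] 336 z0.0877 [458.9  12.8] [20.8 31.9] 2.0
key [ 51. 195.] 435 z0.0878 [456.   68.6] [20.4 31.7] 3.3
```

View pics/w12.png

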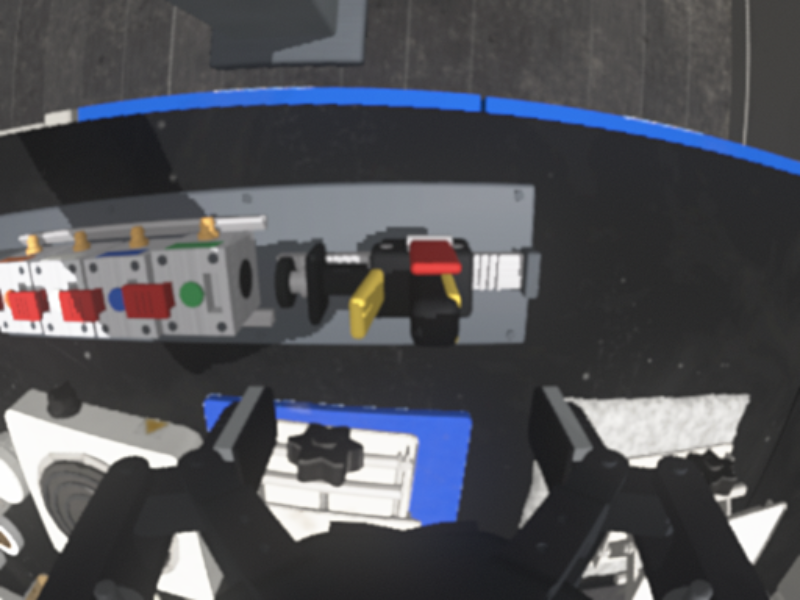

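Wrist view: all four blocks stand in a row from (20,300) to (200,290). The pad is at (288,280), the yellow trigger at (367,300), the red lever at (435,255) and the handle at (437,320). Next I take the handle and trigger.

>>> apply_moves(targets=[[[-0.04, 0.16, -0.6, 0, 1], [0, 0, -0.8, 0, 1], [0, 0, -0.8, 0, 1], [0, 0, -0.57, 0, 1], [0, 0, 0, 0, 1], [0, 0, 0, 0, 1], [0, 0, 0, 0, -1], [0, 0, 0, 0, -1]]])

```text
clock: 28.45
eef_pos: [0.4438, 0.2901, 0.0925]
tool_rot: [-0.027, 1.0, 0.0, 0.002]
ft_force: [0.1, -3.6, 3.5]
grip_width: 0.0639
grasp_force: 1.9
```

>>> apply_moves(targets=[[[0, 0, 0, 0, -1], [0, 0, 0, 0, -1], [0, 0, 0, 0, -1], [0, 0, 0, 0, -1], [0, 0, 0, 0, -1]]])

```text
clock: 28.87
eef_pos: [0.4437, 0.2905, 0.0937]
tool_rot: [-0.028, 1.0, 0.0, 0.003]
ft_force: [-1.6, -4.7, 12.5]
grip_width: 0.0363
grasp_force: 64.8
```

```bash
cat >> h.py <<'E'
def clamp(name):
    o,p,W=look(name); L=loc(W); z=L[...,2]; hsv=cv2.cvtColor(p,cv2.COLOR_BGR2HSV)
    print("t%.2f"%o["clock"],"tcp loc",loc(o["eef_pos"][None])[0].round(4),"w%.4f g%.1f"%(o["grip_width"],o["grasp_force"]),o["ft_force"].round(1))
    near=(abs(L[...,0])<.05)&(L[...,1]>.03)&(L[...,1]<.18)
    def st(n,m):
        q=L[m&np.isfinite(z)]; print(n,len(q),"ylo/med/hi",np.percentile(q[:,1],[2,50,98]).round(4) if len(q)>5 else "", "x",np.median(q[:,0]).round(4) if len(q)>5 else "")
    st("yellow",near&(hsv[...,0]>20)&(hsv[...,0]<35)&(hsv[...,1]>130)&(z>.105))
    st("red",near&((hsv[...,0]<6)|(hsv[...,0]>174))&(hsv[...,1]>130)&(z>.112))
    st("handle",near&(z>.118)&(z<.125)&(hsv[...,1]<80))
    st("jaw",(abs(L[...,0])<.02)&(L[...,1]>-.03)&(L[...,1]<.11)&(z>.0625)&(z<.069)&(hsv[...,2]<90))
    st("pad",(abs(L[...,0])<.008)&(L[...,1]>-.02)&(L[...,1]<.08)&(z>.052)&(z<.0625)&(hsv[...,2]<110))
    st("lastblk",(abs(L[...,0])<.025)&(abs(L[...,0])>.013)&(L[...,1]>-.06)&(L[...,1]<.04)&(z>.067)&(z<.073)&(hsv[...,2]>110))
    return o,p,L
E
python3 -c "
from h import *
o,p,L=clamp('c1')"
```

```text
t28.87 tcp loc [0.0012 0.1371 0.0937] w0.0363 g64.8 [-1.6 -4.7 12.5]
yellow 978 ylo/med/hi [0.1236 0.1288 0.1549] x -0.0074
red 958 ylo/med/hi [0.1322 0.1431 0.154 ] x -0.0345
handle 3090 ylo/med/hi [0.0983 0.1432 0.1739] x -0.0064
jaw 621 ylo/med/hi [0.0708 0.0748 0.0774] x -0.0006
pad 470 ylo/med/hi [0.0498 0.0561 0.0778] x -0.0007
lastblk 2087 ylo/med/hi [-0.0515 -0.0049  0.0234] x -0.0149
```

>>> apply_moves(targets=[[[0, 0, 0, 0, 0.5], [0, 0, 0, 0, 0.5], [0, 0, 0, 0, 0.5], [0, 0, 0, 0, 0.5], [0, 0, 0, 0, 0.5]]])

```text
clock: 29.33
eef_pos: [0.4425, 0.2898, 0.0905]
tool_rot: [-0.028, 1.0, -0.0, 0.0]
ft_force: [-0.8, -1.7, 0.6]
grip_width: 0.0639
grasp_force: 0.7
```

```bash
python3 -c "
from h import *
o,p,L=clamp('c2')"
```

```text
t29.33 tcp loc [-0.      0.1365  0.0905] w0.0639 g0.7 [-0.8 -1.7  0.6]
yellow 1114 ylo/med/hi [0.1044 0.1106 0.1549] x -0.0066
red 1010 ylo/med/hi [0.1327 0.1436 0.1545] x -0.0345
handle 2628 ylo/med/hi [0.0869 0.1428 0.1752] x -0.006
jaw 621 ylo/med/hi [0.0713 0.075  0.0778] x -0.0019
pad 462 ylo/med/hi [0.0501 0.0564 0.0782] x -0.0009
lastblk 2075 ylo/med/hi [-0.0497 -0.0038  0.0236] x -0.015
```

>>> apply_moves(targets=[[[0, 0, 0, 0, 0.9], [0, 0, 0, 0, 0.9], [0, 0, 0, 0, 0.9], [0, 0, 0, 0, 0.9]]])

```text
clock: 29.72
eef_pos: [0.4421, 0.29, 0.0902]
tool_rot: [-0.028, 1.0, 0.0, -0.0]
ft_force: [-0.0, -0.5, 0.2]
grip_width: 0.0809
grasp_force: 0.0
```

```bash
python3 -c "
from h import *
o,p,L=clamp('c3')"
```

```text
t29.72 tcp loc [-0.0004  0.1368  0.0902] w0.0809 g0.0 [-0.  -0.5  0.2]
yellow 1086 ylo/med/hi [0.1025 0.1081 0.1549] x -0.0067
red 1008 ylo/med/hi [0.1327 0.1437 0.1544] x -0.0346
handle 2828 ylo/med/hi [0.0912 0.1431 0.1788] x -0.0053
jaw 440 ylo/med/hi [0.0714 0.075  0.0777] x -0.0067
pad 451 ylo/med/hi [0.0497 0.0564 0.0781] x -0.0011
lastblk 2073 ylo/med/hi [-0.0496 -0.0038  0.0236] x -0.0149
```

>>> apply_moves(targets=[[[0.01, -0.16, 0, 0, 0.9], [0, 0, 0, 0, -1], [0, 0, 0, 0, -1], [0, 0, 0, 0, -1], [0, 0, 0, 0, -1], [0, 0, 0, 0, -1], [0, 0, 0, 0, -1], [0, 0, 0, 0, -1]]])

```text
clock: 30.43
eef_pos: [0.4428, 0.2825, 0.0927]
tool_rot: [-0.028, 1.0, -0.001, 0.001]
ft_force: [-3.0, -4.6, 15.2]
grip_width: 0.0368
grasp_force: 58.7
```

>>> apply_moves(targets=[[[0, 0, 0, 0, 0.9], [0, 0, 0, 0, 0.9], [0, 0, 0, 0, 0.9], [0, 0, 0, 0, 0.9], [0, 0, 0, 0, 0.9]]])

```text
clock: 30.85
eef_pos: [0.4425, 0.2836, 0.09]
tool_rot: [-0.028, 1.0, 0.0, -0.0]
ft_force: [0.1, -0.8, -0.6]
grip_width: 0.0813
grasp_force: 0.0
```

```bash
python3 -c "
from h import *
o,p,L=clamp('c4')"
```

```text
t30.85 tcp loc [-0.0003  0.1304  0.09  ] w0.0813 g0.0 [ 0.1 -0.8 -0.6]
yellow 1080 ylo/med/hi [0.0963 0.1019 0.1487] x -0.0066
red 1008 ylo/med/hi [0.1263 0.1374 0.1484] x -0.0346
handle 2926 ylo/med/hi [0.0849 0.1372 0.1748] x -0.0055
jaw 450 ylo/med/hi [0.0653 0.0689 0.0716] x -0.0072
pad 447 ylo/med/hi [0.0436 0.0502 0.0719] x -0.0009
lastblk 2242 ylo/med/hi [-0.0546 -0.0051  0.0236] x -0.0152
```

>>> apply_moves(targets=[[[0.004, -0.15, 0, 0, 0.8], [0, 0, 0, 0, -1], [0, 0, 0, 0, -1], [0, 0, 0, 0, -1], [0, 0, 0, 0, -1], [0, 0, 0, 0, -1], [0, 0, 0, 0, -1], [0, 0, 0, 0, 0.8]]])

```text
clock: 31.57
eef_pos: [0.4428, 0.2766, 0.0913]
tool_rot: [-0.028, 1.0, -0.001, 0.0]
ft_force: [-0.9, 0.8, -0.6]
grip_width: 0.0473
grasp_force: 0.0
```

>>> apply_moves(targets=[[[0, 0, 0, 0, 0.8], [0, 0, 0, 0, 0.8], [0, 0, 0, 0, 0.8], [0, 0, 0, 0, 0.8]]])

```text
clock: 31.9
eef_pos: [0.4427, 0.2776, 0.09]
tool_rot: [-0.028, 1.0, 0.0, -0.0]
ft_force: [0.7, -0.6, 0.1]
grip_width: 0.0767
grasp_force: 0.0
```

>>> apply_moves(targets=[[[0.01, -0.15, 0, 0, 0.8], [0, 0, 0, 0, -1], [0, 0, 0, 0, -1], [0, 0, 0, 0, -1], [0, 0, 0, 0, -1], [0, 0, 0, 0, -1], [0, 0, 0, 0, -1], [0, 0, 0, 0, 0.8]]])

```text
clock: 32.57
eef_pos: [0.4432, 0.2706, 0.0913]
tool_rot: [-0.028, 1.0, -0.001, 0.0]
ft_force: [-0.0, 0.3, -0.1]
grip_width: 0.0471
grasp_force: 0.0
```

>>> apply_moves(targets=[[[0, 0, 0, 0, 0.8], [0, 0, 0, 0, 0.8], [0, 0, 0, 0, 0.8], [0, 0, 0, 0, 0.8]]])

```text
clock: 32.9
eef_pos: [0.4431, 0.2716, 0.09]
tool_rot: [-0.028, 1.0, 0.0, -0.0]
ft_force: [0.2, 0.1, 0.5]
grip_width: 0.0767
grasp_force: 0.0
```

>>> apply_moves(targets=[[[0.01, -0.15, 0, 0, 0.8], [0, 0, 0, 0, -1], [0, 0, 0, 0, -1], [0, 0, 0, 0, -1], [0, 0, 0, 0, -1], [0, 0, 0, 0, -1], [0, 0, 0, 0, -1], [0, 0, 0, 0, 0.8]]])

```text
clock: 33.57
eef_pos: [0.4436, 0.2646, 0.0913]
tool_rot: [-0.028, 1.0, -0.001, 0.001]
ft_force: [-1.0, -0.2, -0.5]
grip_width: 0.0474
grasp_force: 0.0
```

>>> apply_moves(targets=[[[0, 0, 0, 0, 0.8], [0, 0, 0, 0, 0.8], [0, 0, 0, 0, 0.8], [0, 0, 0, 0, 0.8]]])

```text
clock: 33.9
eef_pos: [0.4435, 0.2656, 0.09]
tool_rot: [-0.028, 1.0, 0.0, -0.0]
ft_force: [0.3, 0.9, 0.8]
grip_width: 0.0767
grasp_force: 0.0
```

```bash
python3 -c "
from h import *
o,p,L=clamp('c5')"
```

```text
t33.90 tcp loc [-0.0003  0.1123  0.09  ] w0.0767 g0.0 [0.3 0.9 0.8]
yellow 1080 ylo/med/hi [0.0781 0.0836 0.1305] x -0.0066
red 1045 ylo/med/hi [0.1082 0.1191 0.1299] x -0.0345
handle 2880 ylo/med/hi [0.0683 0.119  0.1558] x -0.0058
jaw 454 ylo/med/hi [0.0472 0.0506 0.0534] x -0.0069
pad 469 ylo/med/hi [0.0255 0.0319 0.0537] x -0.0007
lastblk 2536 ylo/med/hi [-0.0567 -0.0062  0.0225] x -0.0155
```

>>> apply_moves(targets=[[[0.01, -0.15, 0, 0, 0.8], [0, 0, 0, 0, -1], [0, 0, 0, 0, -1], [0, 0, 0, 0, -1], [0, 0, 0, 0, -1], [0, 0, 0, 0, -1], [0, 0, 0, 0, -1], [0, 0, 0, 0, -1]]])

```text
clock: 34.62
eef_pos: [0.4441, 0.2587, 0.0925]
tool_rot: [-0.028, 1.0, -0.001, 0.001]
ft_force: [-4.9, -2.8, 15.8]
grip_width: 0.0365
grasp_force: 58.7
```

>>> apply_moves(targets=[[[0, 0, 0, 0, 0.8], [0, 0, 0, 0, 0.8], [0, 0, 0, 0, 0.8], [0, 0, 0, 0, 0.8], [0, 0, 0, 0, 0.8]]])

```text
clock: 35.03
eef_pos: [0.4439, 0.2596, 0.09]
tool_rot: [-0.028, 1.0, 0.0, -0.0]
ft_force: [1.4, -0.3, 0.5]
grip_width: 0.0769
grasp_force: 0.0
```

>>> apply_moves(targets=[[[0.01, -0.15, 0, 0, 0.8], [0, 0, 0, 0, -1], [0, 0, 0, 0, -1], [0, 0, 0, 0, -1], [0, 0, 0, 0, -1], [0, 0, 0, 0, -1], [0, 0, 0, 0, -1], [0, 0, 0, 0, -1]]])

```text
clock: 35.7
eef_pos: [0.4444, 0.253, 0.0926]
tool_rot: [-0.028, 1.0, -0.001, 0.001]
ft_force: [-5.2, -1.8, 15.5]
grip_width: 0.0365
grasp_force: 58.6
```

>>> apply_moves(targets=[[[0, 0, 0, 0, 0.8], [0, 0, 0, 0, 0.8], [0, 0, 0, 0, 0.8], [0, 0, 0, 0, 0.8], [0, 0, 0, 0, 0.8]]])

```text
clock: 36.12
eef_pos: [0.4443, 0.2536, 0.09]
tool_rot: [-0.028, 1.0, 0.0, -0.0]
ft_force: [-0.4, -0.7, -0.0]
grip_width: 0.0768
grasp_force: 0.0
```

```bash
python3 -c "
from h import *
o,p,L=clamp('c6')"
```

```text
t36.12 tcp loc [-0.0002  0.1003  0.09  ] w0.0768 g0.0 [-0.4 -0.7 -0. ]
yellow 1082 ylo/med/hi [0.0663 0.0718 0.1187] x -0.0065
red 1017 ylo/med/hi [0.0963 0.1077 0.1183] x -0.0344
handle 2860 ylo/med/hi [0.0562 0.1073 0.1439] x -0.0057
jaw 459 ylo/med/hi [0.0354 0.0389 0.0414] x -0.0069
pad 470 ylo/med/hi [0.0136 0.0204 0.042 ] x -0.0008
lastblk 2451 ylo/med/hi [-0.0574 -0.0146  0.0125] x -0.0153
```

>>> apply_moves(targets=[[[0.01, -0.15, 0, 0, 0.8], [0, 0, 0, 0, -1], [0, 0, 0, 0, -1], [0, 0, 0, 0, -1], [0, 0, 0, 0, -1], [0, 0, 0, 0, -1], [0, 0, 0, 0, -1], [0, 0, 0, 0, -1]]])

```text
clock: 36.83
eef_pos: [0.4448, 0.2471, 0.0925]
tool_rot: [-0.028, 1.0, -0.001, 0.001]
ft_force: [-4.8, -1.8, 15.8]
grip_width: 0.0364
grasp_force: 57.9
```

>>> apply_moves(targets=[[[0, 0, 0, 0, 0.8], [0, 0, 0, 0, 0.8], [0, 0, 0, 0, 0.8], [0, 0, 0, 0, 0.8], [0, 0, 0, 0, 0.8]]])

```text
clock: 37.25
eef_pos: [0.4447, 0.2476, 0.09]
tool_rot: [-0.028, 1.0, -0.0, -0.0]
ft_force: [-0.6, -1.0, -0.2]
grip_width: 0.0771
grasp_force: 0.0
```

>>> apply_moves(targets=[[[0.01, -0.15, 0, 0, 0.8], [0, 0, 0, 0, -1], [0, 0, 0, 0, -1], [0, 0, 0, 0, -1], [0, 0, 0, 0, -1], [0, 0, 0, 0, -1], [0, 0, 0, 0, -1], [0, 0, 0, 0, -1]]])

```text
clock: 37.92
eef_pos: [0.4452, 0.2413, 0.0926]
tool_rot: [-0.028, 1.0, -0.0, 0.001]
ft_force: [-5.5, -0.9, 15.5]
grip_width: 0.0368
grasp_force: 58.0
```

>>> apply_moves(targets=[[[0, 0, 0, 0, 0.8], [0, 0, 0, 0, 0.8], [0, 0, 0, 0, 0.8], [0, 0, 0, 0, 0.8], [0, 0, 0, 0, 0.8]]])

```text
clock: 38.33
eef_pos: [0.4451, 0.2415, 0.09]
tool_rot: [-0.028, 1.0, -0.0, -0.0]
ft_force: [0.1, -0.7, -0.5]
grip_width: 0.0771
grasp_force: 0.0
```

```bash
python3 -c "
from h import *
o,p,L=clamp('c7')
cv2.imwrite('pics/c7.png',cv2.resize(p[60:240,0:330],(800,436)))"
```

```text
t38.33 tcp loc [-0.0001  0.0881  0.09  ] w0.0771 g0.0 [ 0.1 -0.7 -0.5]
yellow 1083 ylo/med/hi [0.0551 0.0605 0.1074] x -0.0065
red 1027 ylo/med/hi [0.0851 0.0962 0.1069] x -0.0344
handle 2893 ylo/med/hi [0.0441 0.0959 0.1319] x -0.0057
jaw 458 ylo/med/hi [0.0238 0.0276 0.0302] x -0.0071
pad 912 ylo/med/hi [0.007  0.0305 0.0797] x -0.0007
lastblk 2296 ylo/med/hi [-0.0579 -0.0201  0.0057] x -0.015
```

View pics/c7.png

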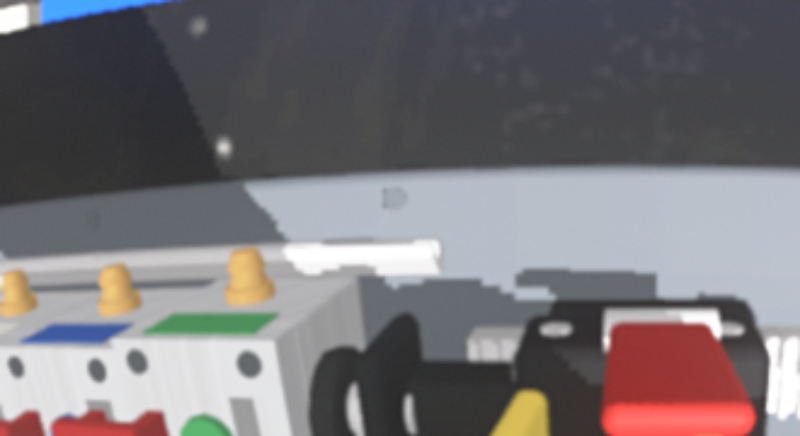

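The picture shows the row closed, with green (205,425) against the pad at (340,400). The pad reads about 4–5 mm in, so I pump one more notch for margin.

>>> apply_moves(targets=[[[0.01, -0.12, 0, 0, 0.8], [0, 0, 0, 0, -1], [0, 0, 0, 0, -1], [0, 0, 0, 0, -1], [0, 0, 0, 0, -1], [0, 0, 0, 0, -1], [0, 0, 0, 0, -1], [0, 0, 0, 0, -1]]])

```text
clock: 39.05
eef_pos: [0.4455, 0.2413, 0.0924]
tool_rot: [-0.03, 1.0, 0.004, 0.001]
ft_force: [-5.9, 12.3, 9.2]
grip_width: 0.0366
grasp_force: 65.3
```

>>> apply_moves(targets=[[[0, 0, 0, 0, 0.8], [0, 0, 0, 0, 0.9], [0, 0, 0, 0, 1], [0, 0, 0, 0, 1], [0, 0, 0, 0, 1], [0, 0, 0, 0, 1]]])

```text
clock: 39.55
eef_pos: [0.4456, 0.2363, 0.0901]
tool_rot: [-0.027, 1.0, -0.0, -0.0]
ft_force: [-0.4, 0.1, -0.7]
grip_width: 0.0856
grasp_force: 0.0
```

```bash
python3 -c "
from h import *
o,p,L=clamp('c8'); tops(p,look('c8b')[2],zoff=.01)"
```

```text
t39.55 tcp loc [0.0001 0.0829 0.0901] w0.0856 g0.0 [-0.4  0.1 -0.7]
yellow 1056 ylo/med/hi [0.0549 0.0603 0.1073] x -0.0064
red 1037 ylo/med/hi [0.0852 0.0957 0.1069] x -0.0345
handle 3023 ylo/med/hi [0.0357 0.0958 0.1302] x -0.0057
jaw 382 ylo/med/hi [0.024  0.0276 0.0302] x -0.0093
pad 893 ylo/med/hi [0.0071 0.0304 0.0794] x -0.0005
lastblk 2334 ylo/med/hi [-0.0574 -0.0202  0.0055] x -0.0151
top [ 74. 234.] 7898 z0.0700 [453.8  92.3] [ 60.1 136.8] 3.8
top [282. 197.] 264 z0.0712 [413.6 247.6] [ 2.7 23. ] 6.1
top [161. 228.] 380 z0.0654 [438.4 179.5] [25.5  6.7] 4.4
top [225. 240.] 276 z0.0709 [443.8 219.2] [19.8  7.1] 24.8
top [503. 366.] 259 z0.0670 [627.6 543.3] [81.4 36.1] 36.2
top [ 20. 368.] 403 z0.0653 [655.1 -45.6] [ 29.8 114.7] 49.5
key [285. 207.] 622 z0.0901 [412.  247.3] [ 3.8 23. ] 6.1
key [  8. 248.] 473 z0.0874 [456.   63.5] [21.4 18.3] 1.4
key [ 51. 250.] 1262 z0.0877 [451.  108.4] [22.4 31.8] 1.7
key [280. 239.] 61 z0.0837 [432.  246.5] [ 1.8 15.6] 7.7
```

>>> apply_moves(targets=[[[0.005, -0.09, 0.08, 0, 1], [0, 0, 0, 0, -1], [0, 0, 0, 0, -1], [0, 0, 0, 0, -1], [0, 0, 0, 0, -1], [0, 0, 0, 0, -1], [0, 0, 0, 0, -1], [0, 0, 0, 0, -1]]])

```text
clock: 40.32
eef_pos: [0.446, 0.2359, 0.0967]
tool_rot: [-0.029, 1.0, 0.003, 0.001]
ft_force: [-6.9, 6.6, 18.2]
grip_width: 0.0362
grasp_force: 58.3
```

>>> apply_moves(targets=[[[0, 0, 0, 0, -1], [0, 0, 0, 0, -1], [0, 0, 0, 0, 0.9], [0, 0, 0, 0, 1], [0, 0, 0, 0, 1], [0, 0, 0, 0, 1], [0, 0, 0, 0, 1], [0, 0, 0, 0, 1]]])

```text
clock: 40.98
eef_pos: [0.4456, 0.2328, 0.0931]
tool_rot: [-0.028, 1.0, -0.0, -0.0]
ft_force: [-0.2, 0.1, 0.2]
grip_width: 0.0853
grasp_force: 0.0
```

```bash
python3 -c "
from h import *
o,p,L=clamp('c9')"
```

```text
t40.98 tcp loc [-0.      0.0794  0.0931] w0.0853 g0.0 [-0.2  0.1  0.2]
yellow 1042 ylo/med/hi [0.0491 0.0545 0.1015] x -0.0065
red 965 ylo/med/hi [0.0791 0.0902 0.1012] x -0.0344
handle 2863 ylo/med/hi [0.0329 0.0903 0.1284] x -0.0049
jaw 432 ylo/med/hi [0.0177 0.0217 0.0247] x -0.0081
pad 985 ylo/med/hi [0.0066 0.065  0.0777] x -0.0005
lastblk 2231 ylo/med/hi [-0.0576 -0.0213  0.0054] x -0.0155
```

>>> apply_moves(targets=[[[0, 0, 0.7, 0, 1], [0, 0, 1, 0, 1], [0, 0, 1, 0, 1], [0.04, -0.78, 0, 0, -1], [0.04, -0.78, 0, 0, -1], [0.04, -0.78, 0, 0, -1], [0.04, -0.79, 0, 0, -1], [0, 0, 0, 0, -1]]])

```text
clock: 41.7
eef_pos: [0.4519, 0.1035, 0.2015]
tool_rot: [-0.025, 1.0, -0.001, -0.0]
ft_force: [-0.8, -0.1, 0.3]
grip_width: 0.0256
grasp_force: 0.0
```

>>> apply_moves(targets=[[[0, 0, 0, 0, -1], [0, 0, 0, 0, -1], [0, 0, 0, 0, -1], [0, 0, 0, 0, -1]]])

```text
clock: 42.03
eef_pos: [0.4521, 0.1089, 0.2014]
tool_rot: [-0.029, 1.0, 0.0, -0.0]
ft_force: [-0.2, -1.1, 0.4]
grip_width: 0.0
grasp_force: 0.0
```

```bash
python3 - <<'E'
from h import *
np.set_printoptions(precision=4,suppress=True)
o,p,W=look("k1"); print(o["clock"],o["eef_pos"],o["grip_width"],"loc",loc(o["eef_pos"][None])[0])
tops(p,W,zoff=0.01); clamp("k1b")
E
```

```text
42.0333 [0.4521 0.1089 0.2014] 2.1629093560646964e-05 loc [-0.0006 -0.0446  0.2014]
top [191. 186.] 10704 z0.0701 [457.9  29.2] [ 59.8 260.3] 3.5
top [327. 187.] 283 z0.0655 [448.3 174. ] [43.6  7.4] 2.7
top [390. 183.] 205 z0.0703 [439.3 238. ] [14.4 31.5] 54.4
top [362. 282.] 386 z0.0713 [555.5 234.2] [53.7 14.1] 86.2
top [389. 306.] 136 z0.0705 [593.7 275.6] [27.3 10.2] 88.1
top [488. 335.] 199 z0.0694 [691.3 509. ] [84.9 19.1] 10.6
top [ 24. 342.] 842 z0.0682 [ 763.6 -307.9] [ 62.6 157.6] 8.6
key [400. 162.] 99 z0.0899 [412.5 237. ] [ 6.  16.4] 22.3
key [256. 193.] 811 z0.0880 [450.9 107. ] [20.4 30. ] 3.4
key [ 94. 195.] 598 z0.0879 [462.2 -47.8] [21.3 32.4] 3.6
key [142. 196.] 703 z0.0879 [459.7   4.1] [20.8 31.3] 2.5
key [196. 196.] 772 z0.0880 [456.5  55.7] [20.6 30.8] 4.0
t42.08 tcp loc [-0.0006 -0.0447  0.2014] w-0.0001 g0.0 [ 0.7 -0.9 -0.5]
yellow 289 ylo/med/hi [0.0482 0.0511 0.0988] x -0.0031
red 166 ylo/med/hi [0.0784 0.0881 0.1   ] x -0.034
handle 565 ylo/med/hi [0.0793 0.0881 0.1   ] x -0.0016
jaw 386 ylo/med/hi [0.0167 0.0206 0.0928] x -0.0018
pad 257 ylo/med/hi [0.0089 0.0547 0.0791] x -0.0014
lastblk 1594 ylo/med/hi [-0.0586 -0.0247  0.0042] x -0.015
```

>>> apply_moves(targets=[[[-0.03, -0.05, -0.7, 0, -1], [0, 0, -0.9, 0, -1], [0, 0, -0.6, 0, -1], [0, 0, -0.14, 0, -1], [0, 0, -0.14, 0, -1], [0, 0, -0.14, 0, -1], [0, 0, -0.14, 0, -1], [0, 0, 0, 0, -1]]])

```text
clock: 42.8
eef_pos: [0.452, 0.1065, 0.093]
tool_rot: [-0.028, 1.0, 0.001, 0.001]
ft_force: [-3.5, 0.8, 8.2]
grip_width: -0.0
grasp_force: 3.9
```

>>> apply_moves(targets=[[[0, 0, -0.03, 0, -1], [0, 0, 0, 0, -1], [0, 0, 0, 0, -1]]])

```text
clock: 43.05
eef_pos: [0.452, 0.1065, 0.0929]
tool_rot: [-0.028, 1.0, 0.001, 0.002]
ft_force: [-5.9, 0.4, 15.5]
grip_width: 0.0001
grasp_force: 7.8
```

>>> apply_moves(targets=[[[0, 0, 0.9, 0, -1], [0.06, -0.64, 0, 0, -1], [0.06, -0.64, 0, 0, -1], [0, 0, -0.3, 0, -1], [0, 0, -0.2, 0, -1], [0, 0, -0.2, 0, -1], [0, 0, -0.2, 0, -1], [0, 0, 0, 0, -1]]])

```text
clock: 43.72
eef_pos: [0.4571, 0.0548, 0.0928]
tool_rot: [-0.028, 1.0, -0.001, 0.002]
ft_force: [-5.7, -3.0, 24.3]
grip_width: -0.0
grasp_force: 12.2
```

>>> apply_moves(targets=[[[0, 0, 0, 0, -1], [0, 0, 0, 0, -1], [0, 0, 0, 0, -1]]])

```text
clock: 43.97
eef_pos: [0.4571, 0.0548, 0.0928]
tool_rot: [-0.028, 1.0, -0.001, 0.002]
ft_force: [-5.7, -3.8, 23.0]
grip_width: -0.0
grasp_force: 11.9
```

>>> apply_moves(targets=[[[0, 0, 0.9, 0, -1], [0.06, -0.64, 0, 0, -1], [0.06, -0.65, 0, 0, -1], [0, 0, -0.3, 0, -1], [0, 0, -0.2, 0, -1], [0, 0, -0.2, 0, -1], [0, 0, -0.2, 0, -1], [0, 0, 0, 0, -1]]])

```text
clock: 44.63
eef_pos: [0.4608, 0.0034, 0.0928]
tool_rot: [-0.028, 1.0, -0.001, 0.001]
ft_force: [-8.9, -2.8, 29.1]
grip_width: -0.0002
grasp_force: 14.7
```

>>> apply_moves(targets=[[[0, 0, 0, 0, -1], [0, 0, 0, 0, -1], [0, 0, 0, 0, -1]]])

```text
clock: 44.88
eef_pos: [0.4608, 0.0035, 0.0928]
tool_rot: [-0.029, 1.0, -0.001, 0.001]
ft_force: [-9.0, -2.3, 28.6]
grip_width: -0.0001
grasp_force: 14.2
```

>>> apply_moves(targets=[[[0, 0, 0.9, 0, -1], [0.06, -0.65, 0, 0, -1], [0.06, -0.65, 0, 0, -1], [0, 0, -0.3, 0, -1], [0, 0, -0.2, 0, -1], [0, 0, -0.2, 0, -1], [0, 0, -0.2, 0, -1], [0, 0, 0, 0, -1]]])

```text
clock: 45.55
eef_pos: [0.4652, -0.0484, 0.0927]
tool_rot: [-0.029, 1.0, -0.001, 0.0]
ft_force: [-10.8, -1.3, 30.6]
grip_width: 0.0001
grasp_force: 15.2
```

>>> apply_moves(targets=[[[0, 0, 0, 0, -1], [0, 0, 0, 0, -1], [0, 0, 0, 0, -1]]])

```text
clock: 45.8
eef_pos: [0.4652, -0.0484, 0.0928]
tool_rot: [-0.029, 1.0, -0.001, 0.001]
ft_force: [-9.6, -1.6, 29.3]
grip_width: -0.0001
grasp_force: 14.7
```

>>> apply_moves(targets=[[[0, 0, 0.9, 0, -1], [0, 0, 0.9, 0, -1], [0, 0, 0.9, 0, -1], [-0.05, 0.56, 0, -6.9, -1], [-0.05, 0.56, 0, -6.9, -1], [-0.05, 0.56, 0, -6.9, -1], [-0.05, 0.56, 0, -6.9, -1], [-0.05, 0.56, 0, -6.9, -1]]])

```text
clock: 46.47
eef_pos: [0.4542, 0.0652, 0.1968]
tool_rot: [0.272, 0.962, -0.0, -0.001]
ft_force: [-0.9, -0.3, 0.0]
grip_width: 0.0001
grasp_force: 0.0
```

>>> apply_moves(targets=[[[-0.05, 0.56, 0, -6.9, -1], [-0.05, 0.56, 0, -6.9, -1], [-0.05, 0.56, 0, -6.9, -1], [-0.05, 0.56, 0, -6.9, 1], [-0.05, 0.56, 0, -6.9, 1], [-0.05, 0.56, 0, -6.9, 1], [-0.05, 0.56, 0, -6.9, 1], [-0.05, 0.56, 0, -6.9, 1]]])

```text
clock: 47.13
eef_pos: [0.4377, 0.2442, 0.1965]
tool_rot: [0.687, 0.727, -0.001, -0.001]
ft_force: [-0.3, 0.6, 0.2]
grip_width: 0.0605
grasp_force: 0.0
```

>>> apply_moves(targets=[[[0, 0, 0, -0.3, 1], [0, 0, 0, 0, 1], [0, 0, 0, 0, 1], [0, 0, 0, 0, 1], [0, 0, 0, 0, 1]]])

```text
clock: 47.55
eef_pos: [0.4392, 0.2416, 0.1976]
tool_rot: [0.687, 0.726, -0.0, -0.0]
ft_force: [0.1, 0.4, 0.0]
grip_width: 0.085
grasp_force: 0.0
```

```bash
python3 - <<'E'
from h import *
np.set_printoptions(precision=4,suppress=True)
o,p,L=clamp("r1"); print(o["eef_pos"],o["tool_rot"],o["joint_pos"])
hsv=cv2.cvtColor(p,cv2.COLOR_BGR2HSV)
m=((hsv[...,0]<6)|(hsv[...,0]>174))&(hsv[...,1]>130)&(L[...,2]>.11)&(abs(L[...,0])<.05)
print("lever x",np.percentile(L[m][:,0],[2,50,98])); 
m=((hsv[...,0]<6)|(hsv[...,0]>174))&(hsv[...,1]>130)&(L[...,2]>.072)&(L[...,2]<.095)&(L[...,1]<0)
k,l,s,c=cv2.connectedComponentsWithStats(m.astype(np.uint8))
for i in range(1,k):
    if s[i,4]>50: print("key",np.median(L[l==i],axis=0))
E
```

```text
t47.55 tcp loc [-0.006   0.0886  0.1976] w0.0850 g0.0 [0.1 0.4 0. ]
yellow 577 ylo/med/hi [0.0492 0.0566 0.1031] x -0.0005
red 241 ylo/med/hi [0.0808 0.0922 0.1019] x -0.0324
handle 840 ylo/med/hi [0.0822 0.0925 0.1013] x -0.0006
jaw 180 ylo/med/hi [0.0178 0.0209 0.0244] x -0.0017
pad 151 ylo/med/hi [-0.011   0.0092  0.0136] x -0.0005
lastblk 937 ylo/med/hi [-0.0586 -0.0232  0.0055] x -0.0131
[0.4392 0.2416 0.1976] [ 0.6873  0.7264 -0.0004 -0.0001] [ 0.5029  0.2717 -0.0882  1.2116 -0.      2.0183]
lever x [-0.0354 -0.0321 -0.0038]
key [-0.0014 -0.0429  0.076 ]
key [ 0.0001 -0.0842  0.0759]
```

>>> apply_moves(targets=[[[0, 0.03, -0.7, 0, 1], [0, 0, -0.9, 0, 1], [0, 0, -0.7, 0, 1], [0, 0, -0.34, 0, 1], [0, 0, 0, 0, 1], [0, 0, 0, 0, 1]]])

```text
clock: 48.1
eef_pos: [0.4391, 0.2427, 0.0919]
tool_rot: [0.687, 0.726, -0.001, -0.0]
ft_force: [0.2, 0.7, 0.1]
grip_width: 0.0849
grasp_force: 0.0
```

>>> apply_moves(targets=[[[0, 0, 0, 0, -1], [0, 0, 0, 0, -1], [0, 0, 0, 0, -1], [0, 0, 0, 0, -1], [0, 0, 0, 0, -1], [0, 0, 0, 0, -1], [0, 0, 0, 0, -1]]])

```text
clock: 48.68
eef_pos: [0.4397, 0.2462, 0.0938]
tool_rot: [0.687, 0.727, 0.002, -0.002]
ft_force: [1.2, 7.1, 3.3]
grip_width: 0.0365
grasp_force: 60.9
```

>>> apply_moves(targets=[[[-0.011, 0.2, 0, 0, -1], [-0.011, 0.2, 0, 0, -1], [-0.011, 0.2, 0, 0, -1], [-0.011, 0.2, 0, 0, -1], [-0.011, 0.2, 0, 0, -1], [-0.011, 0.2, 0, 0, -1], [-0.011, 0.2, 0, 0, -1], [-0.009, 0.15, 0, 0, -1]]])

```text
clock: 49.35
eef_pos: [0.4365, 0.2999, 0.0937]
tool_rot: [0.689, 0.725, -0.004, 0.005]
ft_force: [3.3, -31.8, 20.4]
grip_width: 0.0365
grasp_force: 63.7
```

>>> apply_moves(targets=[[[0, 0, 0, 0, -1], [0, 0, 0, 0, -1], [0, 0, 0, 0, -1]]])

```text
clock: 49.6
eef_pos: [0.4366, 0.2998, 0.0937]
tool_rot: [0.689, 0.725, -0.003, 0.004]
ft_force: [1.6, -17.4, 14.4]
grip_width: 0.0367
grasp_force: 62.3
```

```bash
python3 -c "
from h import *
o,p,L=clamp('r2')
cv2.imwrite('pics/r2.png',cv2.resize(p,(800,600)))"
```

```text
t49.60 tcp loc [-0.0053  0.1468  0.0937] w0.0367 g62.3 [  1.6 -17.4  14.4]
yellow 1289 ylo/med/hi [0.1146 0.1615 0.1628] x -0.0012
red 603 ylo/med/hi [0.1398 0.1526 0.162 ] x -0.0156
handle 3086 ylo/med/hi [0.1422 0.1547 0.1609] x -0.0003
jaw 152 ylo/med/hi [0.0774 0.082  0.0844] x -0.0144
pad 0 ylo/med/hi  x 
lastblk 0 ylo/med/hi  x
```

View pics/r2.png

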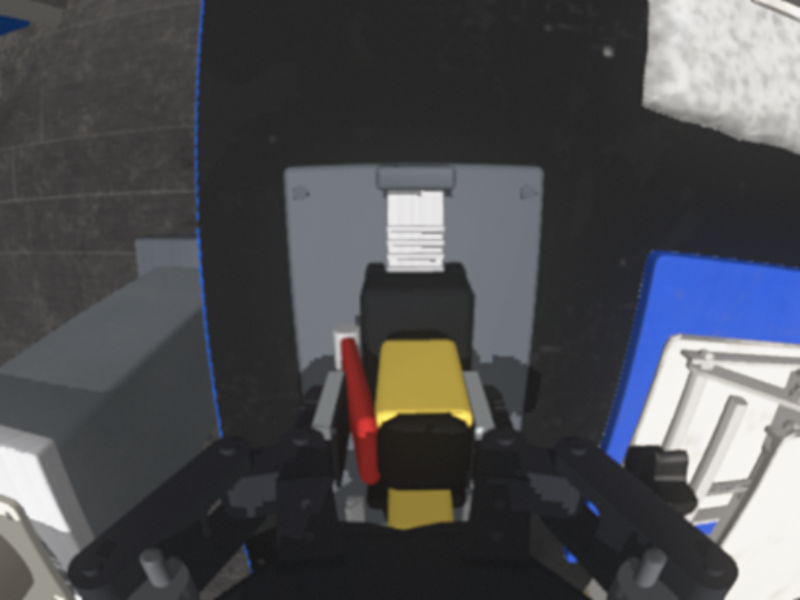

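The head is back: handle at (424,440) and local y ≈ 0.150, pressing on its stop. I release and retreat upward.

>>> apply_moves(targets=[[[0, -0.03, 0, 0, -1], [0, 0, 0, 0, 1], [0, 0, 0, 0, 1], [0, 0, 0, 0, 1], [0, 0, 0, 0, 1], [0, 0, 0, 0, 1], [0, 0, 0, 0, 1]]])

```text
clock: 50.23
eef_pos: [0.4363, 0.3048, 0.0925]
tool_rot: [0.687, 0.727, 0.001, 0.0]
ft_force: [-0.7, 0.4, -0.1]
grip_width: 0.0856
grasp_force: 0.0
```

>>> apply_moves(targets=[[[0, 0, 0.7, 0, 1], [0, 0, 0.9, 0, 1], [0, 0, 0.9, 0, 1], [0, -0.9, 0.3, 0, 1], [0, -0.9, 0.3, 0, 1], [0, -0.9, 0.3, 0, 1], [0, -0.9, 0, 0, 1], [0, -0.9, 0, 0, 1]]])

```text
clock: 50.9
eef_pos: [0.4365, 0.1233, 0.2296]
tool_rot: [0.687, 0.727, 0.001, 0.001]
ft_force: [0.3, -0.7, 0.4]
grip_width: 0.0852
grasp_force: 0.0
```

>>> apply_moves(targets=[[[0, -0.4, 0, 0, 1], [0, 0, 0, 0, 1], [0, 0, 0, 0, 1], [0, 0, 0, 0, 1]]])

```text
clock: 51.23
eef_pos: [0.4362, 0.1089, 0.2284]
tool_rot: [0.687, 0.727, 0.0, 0.0]
ft_force: [-0.5, -0.1, -0.3]
grip_width: 0.0852
grasp_force: 0.0
```

```bash
python3 - <<'E'
from h import *
np.set_printoptions(precision=4,suppress=True)
o,p,L=clamp("f1"); print(o["eef_pos"])
hsv=cv2.cvtColor(p,cv2.COLOR_BGR2HSV)
m=((hsv[...,0]<6)|(hsv[...,0]>174))&(hsv[...,1]>130)&(L[...,2]>.07)&(L[...,2]<.095)&(L[...,1]<0)
k,l,s,c=cv2.connectedComponentsWithStats(m.astype(np.uint8))
for i in range(1,k):
    if s[i,4]>50: print("key",np.median(L[l==i],axis=0))
m=((L[...,2]>.066)&(L[...,2]<.08)&(abs(L[...,0])<.04)&(L[...,1]<.04)&(L[...,1]>-.27)); q=L[m]; print("row",np.percentile(q,[1,50,99],axis=0))
cv2.imwrite("pics/f1.png",cv2.resize(p,(800,600)))
E
```

```text
t51.23 tcp loc [-0.0165 -0.0437  0.2284] w0.0852 g0.0 [-0.5 -0.1 -0.3]
yellow 248 ylo/med/hi [0.1074 0.1099 0.1151] x 0.0003
red 0 ylo/med/hi  x 
handle 0 ylo/med/hi  x 
jaw 309 ylo/med/hi [0.0755 0.079  0.0826] x -0.0006
pad 168 ylo/med/hi [0.0248 0.059  0.0758] x -0.0003
lastblk 1551 ylo/med/hi [-0.0582 -0.023   0.0085] x 0.0131
[0.4362 0.1089 0.2284]
key [-0.0014 -0.0417  0.0763]
key [ 0.0018 -0.0946  0.076 ]
key [ 0.0012 -0.1482  0.076 ]
key [ 0.001  -0.1999  0.0759]
row [[-0.0277 -0.2492  0.0677]
 [-0.0001 -0.0913  0.0705]
 [ 0.0286  0.0083  0.0772]]
```

View pics/f1.png

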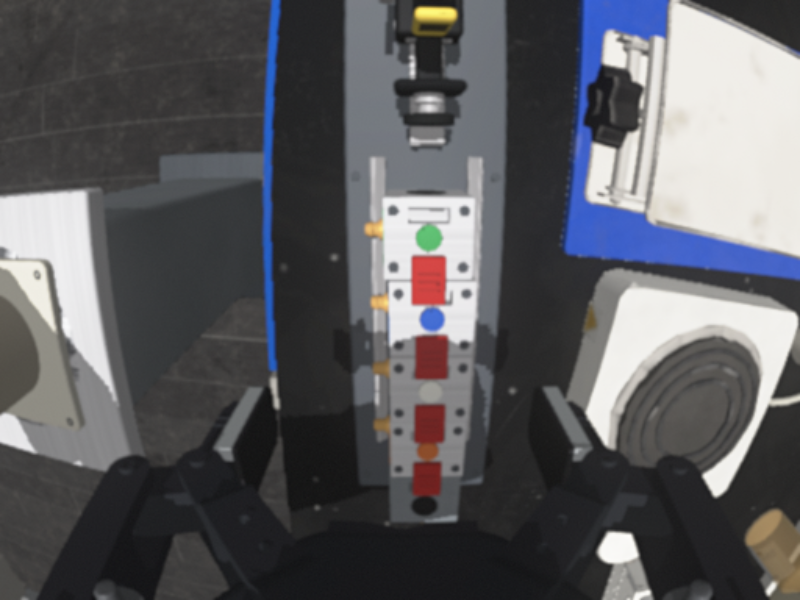

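All four keys read 0.076 (fully down) in a closed row from (428,215) to (425,480). I check the head's stop position from straight above.

>>> apply_moves(targets=[[[0, 0.9, 0, 0, 1], [0, 0.9, 0, 0, 1], [0, 0.9, 0, 0, 1], [0, 0.9, -0.3, 0, 1], [0, 0.9, -0.3, 0, 1], [-0.01, 0.31, -0.17, 0, 1], [0, 0, 0, 0, 1], [0, 0, 0, 0, 1]]])

```text
clock: 51.95
eef_pos: [0.4344, 0.3016, 0.1965]
tool_rot: [0.686, 0.728, -0.001, 0.0]
ft_force: [0.4, -0.5, 0.0]
grip_width: 0.0853
grasp_force: 0.0
```

>>> apply_moves(targets=[[[0, 0, 0, 0, 1], [0, 0, 0, 0, 1], [0, 0, 0, 0, 1]]])

```text
clock: 52.2
eef_pos: [0.436, 0.2997, 0.1983]
tool_rot: [0.688, 0.726, 0.001, 0.0]
ft_force: [-0.4, 0.8, 0.3]
grip_width: 0.085
grasp_force: 0.0
```

```bash
python3 -c "
from h import *
o,p,L=clamp('f2')"
```

```text
t52.20 tcp loc [-0.0059  0.1468  0.1983] w0.0850 g0.0 [-0.4  0.8  0.3]
yellow 569 ylo/med/hi [0.1092 0.1161 0.1622] x -0.0007
red 246 ylo/med/hi [0.1395 0.1509 0.1612] x -0.0325
handle 833 ylo/med/hi [0.1416 0.1517 0.1606] x -0.0004
jaw 206 ylo/med/hi [0.0773 0.0803 0.0836] x -0.0004
pad 248 ylo/med/hi [-0.0074  0.0581  0.0687] x -0.0002
lastblk 519 ylo/med/hi [-0.034  -0.0115  0.0096] x -0.0135
```

```bash
python3 -c "
from workcell import order
print(order.job_done())"
```

```text
the job is handed in; nothing more can be done
None
```

I handed the job in at about 52 s: all four blocks stand coupled in the channel with their keys fully down, and the clamp head reads back at its stop. The pad was about 10 mm in with the trigger let go before I pushed the keys. With the clamp off, the row's free end sits about 2.5 mm further out than when clamped. I saw no contact with the things round about but did not measure them again at the end.

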